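Sort the mixed handful back into spice rack, breakfast caddy and veg tray

TASK

The things in front on the hob cover have got mixed up; put each back with its own kind. Stand the two spice jars upright in the two free front bays of the spice rack, stand the honey jar and the tea box upright in the two bays of the breakfast caddy (one to a bay, right down on the floor of the bay), and lay the garlic bulb on the floor of the vegetable tray. Do not knock a jar or the box over on the way, and leave the peg and the tea light where they lie.

Things in the scene. Friction and masses are not known exactly. Their poses are not given: they have to be found in the camera images.
- green_cap_jar: Loose spice jar of clear glass with paper label and green screw cap, round, 46 mm across, 106 mm tall, about 0.11 kg. Origin: centre of its underside; z up. It stands upright at the start, on the hob cover (top of the cover: z = 0.022).
- dark_cap_jar: Loose spice jar with orange and green label and blackish screw cap with a greenish top, round, 44 mm across, 105 mm tall, about 0.11 kg. Origin: centre of its underside; z up. It stands upright at the start, on the hob cover (top of the cover: z = 0.022).
- honey_jar: Loose honey jar: glass, broad black lid, round, 63 mm across (60 mm below the lid, which is the top 11 mm), 94 mm tall, about 0.33 kg. Origin: centre of its underside; z up. It stands upright at the start, on the hob cover (top of the cover: z = 0.022).
- tea_box: Loose square carton of tea, white and green, 63 x 63 mm, 102 mm tall, about 0.07 kg; rigid. Its sides face along its own x and y. Origin: centre of its underside; z up. It stands upright at the start, on the hob cover (top of the cover: z = 0.022).
- garlic: Loose garlic bulb, off-white, with a flat base and a thin stalk on top leaning to one side: 48 mm across at its widest, 13 to 25 mm up, 48 mm tall with the stalk, about 0.022 kg. Origin: centre of its underside, z along the stalk (up at the start). It lies on the hob cover (top z = 0.022). There is another bulb, fixed, in the vegetable tray.
- spice_rack: Dark wooden rack, fixed, 139 (x) by 147 (y) mm, walls 5 mm thick, 40 high (back 60). 34 mm partitions make 2 x 2 bays, each 62 (x) by 66 (y) mm. The back bays (+x) hold fixed jars 106 mm tall; the front two are free: centres x = -0.0335, y = +0.0355 and -0.0355, floor z = 0.0055. Origin: centre of its underside, on the hob cover (z = 0.022).
- breakfast_caddy: White wooden caddy, fixed, 129 (x) by 173 (y) mm, walls 5 mm thick, 40 high. In front two free bays 79 x 79 mm: centres x = -0.0195, y = +0.042 and -0.042, floor z = 0.0055, partition 36 mm high. Behind (+x) a shallow trough with a fixed teaspoon, below 40 mm. Origin: centre of its underside, on the hob cover (z = 0.022).
- veg_tray: Low white tray with dark rim, fixed, 130 (x) by 150 (y) mm, walls 5 mm thick, 31 high; inner floor 120 x 140 mm at z = 0.0055. A fixed lemon (57 mm high) and a fixed garlic bulb (48) fill the back half (x > 0); the front half is free (good spot: x = -0.030, y = 0). Origin: centre of its underside, on the hob cover (z = 0.022).
- tea_light: Bystander: tea light in a silvery cup, 38 mm across, 15 mm high, on the front of the hob cover. Origin: centre of its underside.
- peg: Bystander: wooden clothes peg, 72 mm long (its y) by 15 mm by 12 mm high, on the front of the hob cover. Origin: centre of its underside.

How it is judged:
By the outcome, as a careful person would: the job done as asked, in the order asked, and still so for the second after the job is handed in, with the robot touching nothing.
It also fails if it takes over 106 s, if anything falls off the work surface, if the arm or the gripper's body presses on something with over 40 N, if the wrist force passes 120 N, or if a joint passes its speed limit or range.

ROBOT

A 6-joint arm with a two-finger parallel gripper is mounted at the origin on a cart in front of the work surface, level with it; the furniture and walls round the work are solid. World frame = base frame: x ahead of the robot, y to its left, z up, the work surface at z = 0. Lengths are in m, angles in rad, forces in N, time in s.
With the tool pointing down it reaches from about 0.35 to 0.975 m from the base axis. Payload 4.9 kg.
Tool frame: the origin (TCP) lies midway between the tips of the shut fingers; the grasp point (between the pads) lies manip.tcp_to_grasp behind it (manip.tcp_to_grasp is the distance from the TCP to the grasp point, in m); z points along the fingers, y is the line along which they close (so a half turn about z gives the same grasp; the last joint's range is limited). The gripper opens to 85 mm and grips with 20 to 120 N. Pads are 22 mm wide; open, the fingers measure 114 mm over their backs; the gripper's body (76 mm by 85 mm) begins 54 mm behind the grasp point. The pads swing forward as they close: fully open they stand 13 mm farther back than shut.
Start: joints at [-1.277, 0.053, 1.613, -0, 1.476, -0.119], TCP at [0.251, -0.572, 0.193] pointing down, gripper open.
Joint ranges: [-3.01, 3.01], [-1.01, 2.22], [0.06, 2.58], [-1.02, 4.17], [0.09, 2.62], [-3.14, 3.14]. Speed limits (rad/s): [2.57, 2.57, 3.14, 3.14, 3.14, 3.14].

INTERFACE

Orientations are given as a unit quaternion [w, x, y, z].
In Python, from plant import manip, grab_frame, calibration, job_done gives the robot as it stands.
- The arm moves only by the tool send_rows, never from a script. Its argument "rows" is a list of rows, each an object of numbers: "x", "y", "z": the shift along the tool's x, y, z normalised to -1 to 1, where 1 is 15 cm; "wx", "wy", "wz": the turn, a rotation vector about the tool's x, y, z normalised to -1 to 1, where 1 is pi/4 rad; "hand": the opening, from -1 (shut) to 1 (fully open). In form: [{"x": .., "y": .., "z": .., "wx": .., "wy": .., "wz": .., "hand": ..}, ...]. A call has exactly 10 rows; each row shifts and turns the commanded pose from where the row before left it, along the tool's axes as they then stand; what a row does not reach is not made up. A row lasts 1/12 s, in which the tool goes at most 41.7 mm and 7.16 degrees, less where a joint would pass 70% of its speed; a pose out of reach is approached as far as the arm can. A call with a number of a shift or a turn outside -1 to 1 is refused whole. A call with a gripper value outside its range is refused whole. The fingers move at their own pace and stop on an object; the grip force is fixed at half the most. Time passes only in rows, so rows that do not move let the fingers close, or fill a call up. It gives the time, the measured TCP pose, the force, the opening and the grip force at its end, in the units of the state.
- manip.state(): the state, without advancing time (a new reading comes with each control period).
- grab_frame(name): name is "scene" or "top" or "wrist"; returns the picture (384x512x3 uint8, blue, green, red); there is no depth.
- calibration(name): a dict with "camera_matrix" (3x3 intrinsics, pixels), "R" (3x3) and "t" (3): a world point X has camera coordinates R X + t. Camera axes: x right, y down, z forward; pixel columns grow to the right and rows downward; lengths in m; the calibration is good to about 2 mm. A picture is of the moment at which its call begins: read the wrist's pose just before it. calibration takes no time and is no camera call; for the wrist camera it gives the pose at the moment of the call.
- job_done(): hands the job in; it is judged then, once.
The state is a dict: "time": time; "joint_pos": joint angles; "joint_vel": joint speeds; "joint_efforts": joint torques, N m; "tool_pos": TCP position; "tool_rot": TCP orientation; "contact_force": force on the tool from outside, world axes, zero at the start; "ft_torque": the same for the moment, N m; "gripper_width": opening from 0.0 (shut) to 1.0 (fully open); "grasp_force": force on a finger pad.
Only numpy, scipy, OpenCV 4.12 (cv2) and the standard library are available. Lean on these libraries where they do the work, as an engineer would, in place of code of your own. Each camera call takes 0.05 s, during which the arm holds its last target. There are 200 camera calls.

## Working session

There is one attempt and no reset: what is moved stays moved. The work goes in short steps, Python scripts to look and compute and a tool call to move; the robot and the scene stay as the last step left them, time stands still between calls to the robot, and variables do not carry over. Pictures are saved under pics/ and viewed, at most 14 in all, crops included, and the job is handed in when it is done.

Besides the shell and the picture viewer there is one more tool, called after ">>>" in YAML: its name, and indented under it one key for each argument. send_rows: Moves the arm, as the interface text tells. Scaled input: -1 to 1 covers 15 cm each way for a shift and pi/4 rad each way for a turn. Its arguments: {"type":"object","properties":{"rows":{"type":"array","items":{"type":"object","properties":{"x":{"type":"number","minimum":-1,"maximum":1},"y":{"type":"number","minimum":-1,"maximum":1},"z":{"type":"number","minimum":-1,"maximum":1},"wx":{"type":"number","minimum":-1,"maximum":1},"wy":{"type":"number","minimum":-1,"maximum":1},"wz":{"type":"number","minimum":-1,"maximum":1},"hand":{"type":"number"}}}}},"required":["rows"]}

```bash
mkdir -p pics; ls; python3 - <<'E'
from plant import manip, grab_frame, calibration
import cv2
s=manip.state()
for k in s: print(k,s[k])
print(manip.tcp_to_grasp)
for n in("scene","top"):
    cv2.imwrite(f"pics/{n}0.png",grab_frame(n)); c=calibration(n); print(n,c)
E
```

```text
pics
time 0.0
joint_pos [-1.27699707e+00  5.33341882e-02  1.61430519e+00 -6.92742130e-07
  1.47599225e+00 -1.18986688e-01]
joint_vel [-0.00191294 -0.0008428  -0.00120791 -0.00106441  0.00061286  0.00182183]
joint_efforts [-1.05386684e-03 -3.93682015e+01 -3.70175743e+01 -2.13265030e-04
  7.13513742e-03 -1.20987960e-05]
tool_pos [ 0.2505295  -0.57182304  0.19177047]
tool_rot [-1.01556712e-03  9.78775956e-01  2.04930692e-01 -8.93397994e-05]
contact_force [ 0.55433986 -0.62761265 -0.34105519]
ft_torque [ 0.03467728 -0.03253539  0.06504552]
grasp_force 0.0
gripper_width 0.9987303428532629
0.0187
scene {'camera_matrix': array([[409.44582552,   0.        , 257.31971661],
       [  0.        , 409.44582552, 186.94171498],
       [  0.        ,   0.        ,   1.        ]]), 'R': array([[ 0.54337493, -0.83943255, -0.00983266],
       [-0.51485676, -0.32397607, -0.79370147],
       [ 0.6630733 ,  0.43633989, -0.608228  ]]), 't': array([-0.24321078,  0.29174102,  0.59901923])}
top {'camera_matrix': array([[440.7685007 ,   0.        , 263.52225854],
       [  0.        , 440.7685007 , 189.92421147],
       [  0.        ,   0.        ,   1.        ]]), 'R': array([[-0.01843143, -0.99982105,  0.00426137],
       [-0.99822694,  0.01816045, -0.05668493],
       [ 0.0565974 , -0.00529859, -0.99838302]]), 't': array([-0.00299874,  0.48089015,  1.01577028])}
```

View pics/scene0.png

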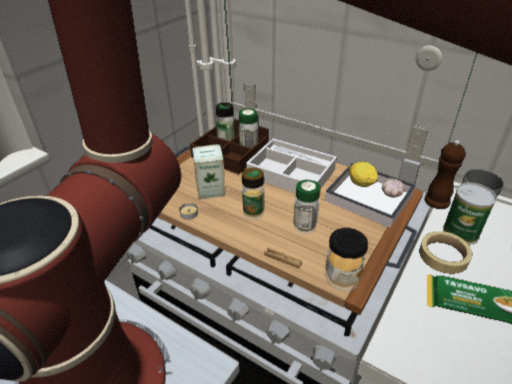

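View pics/top0.png

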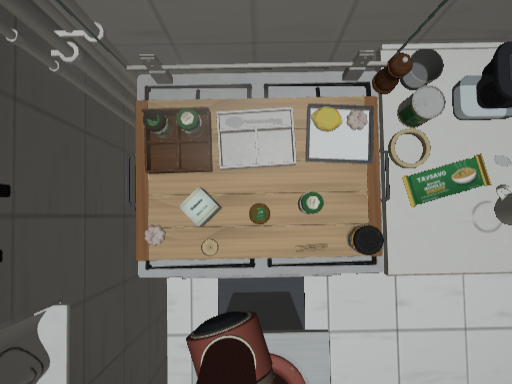

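The scene view shows the rack at the back left, the caddy in the middle and the tray at the right. In the top view, the garlic is at about (155,235), the tea box at (200,207), the dark cap jar at (260,213), the green cap jar at (311,203), the honey jar at (367,240), the peg at (311,247) and the tea light at (210,246). I'll enlarge the top view for accuracy.

```bash
python3 - <<'E'
import cv2
im=cv2.imread("pics/top0.png")[95:275,130:390]
cv2.imwrite("pics/topz.png",cv2.resize(im,None,fx=3,fy=3,interpolation=cv2.INTER_CUBIC))
im=cv2.imread("pics/scene0.png")[90:300,160:420]
cv2.imwrite("pics/scz.png",cv2.resize(im,None,fx=2.8,fy=2.8,interpolation=cv2.INTER_CUBIC))
E
```

```text
(no output)
```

View pics/topz.png

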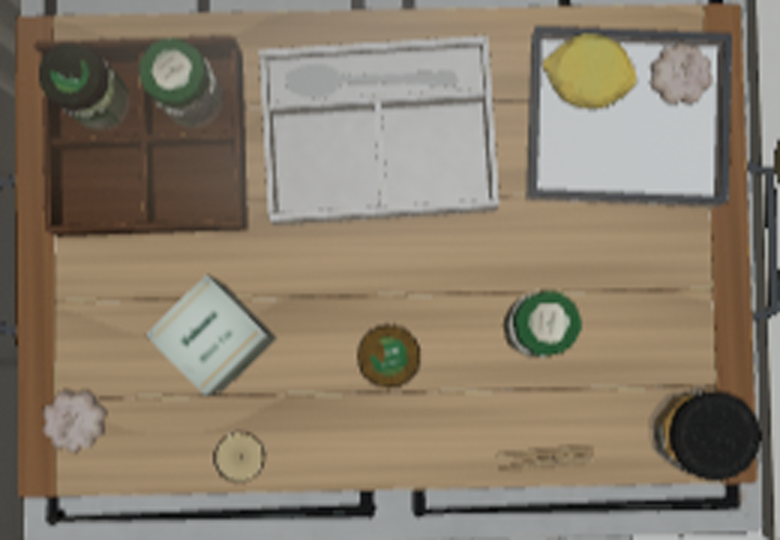

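View pics/scz.png

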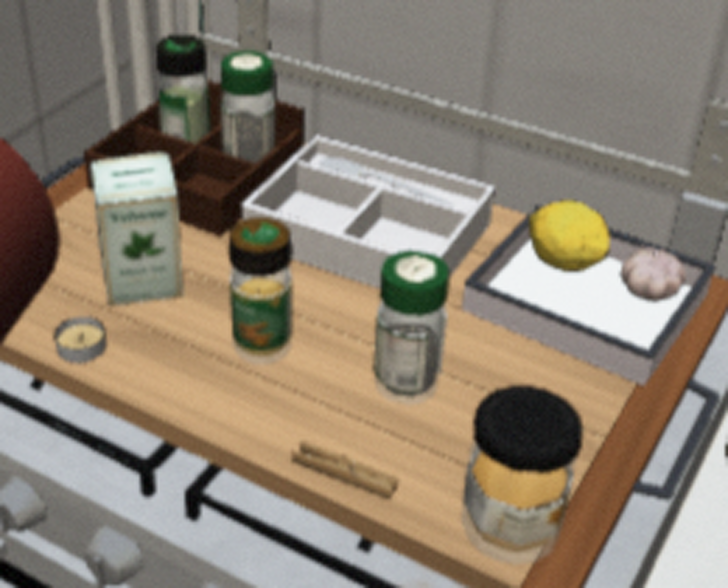

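```bash
cat > h.py <<'E'
import numpy as np, cv2
from scipy.spatial.transform import Rotation as Ro
from scipy.optimize import least_squares
from plant import manip, grab_frame, calibration
def pt(cal,uv,z):
    K,R,t=cal["camera_matrix"],cal["R"],cal["t"]
    d=R.T@np.linalg.solve(K,[uv[0],uv[1],1]); c=-R.T@t
    return c+d*(z-c[2])/d[2]
def proj(cal,X):
    p=cal["camera_matrix"]@(cal["R"]@np.asarray(X,float)+cal["t"]); return p[:2]/p[2]
def tool():
    s=manip.state(); w,x,y,z=s["tool_rot"]; return s,Ro.from_quat([x,y,z,w])
def go(x,y,z,yaw=0.):
    """tool-frame shift [units of 15cm] and turn [units pi/4] to a tool-down pose; yaw = world angle of tool x"""
    s,R=tool(); G=Ro.from_euler('z',yaw)*Ro.from_euler('x',np.pi)
    rv=(R.inv()*G).as_rotvec()
    d=R.inv().apply(np.array([x,y,z])-s["tool_pos"])
    print("t",round(s["time"],2),"pos",s["tool_pos"].round(4),"w",round(s["gripper_width"],3),"F",round(s["grasp_force"],1),s["contact_force"].round(1))
    print(" shift units (tool now)",(d/.15).round(3)," (aligned goal)",(G.inv().apply(np.array([x,y,z])-s["tool_pos"])/.15).round(3)," turn",(rv/(np.pi/4)).round(3))
E
python3 - <<'E'
from h import *
c=calibration("top")
f=lambda u,v:((u+.5)/3-.5+130,(v+.5)/3-.5+95)
for n,u,v,z in [("dark",389,355,.127),("green",548,323,.128),("honey",714,435,.116),("garlic",75,421,.041),("light",239,457,.037),("peg",545,458,.034)]:
    print(n,pt(c,f(u,v),z).round(4))
B=[pt(c,f(*p),.124)[:2] for p in [(210,275),(273,337),(208,395),(148,333)]]
print("box",np.mean(B,0).round(4),cv2.minAreaRect(np.array(B,np.float32)),[np.linalg.norm(B[i]-B[i-1]).round(4) for i in range(4)], np.arctan2(*(B[0]-B[1])[::-1]))
def rect(n,P,L):
    W=np.array([pt(c,f(u,v),z)[:2] for u,v,z in P])
    L=np.array(L)
    g=lambda p:np.array([[np.cos(p[2]),-np.sin(p[2])],[np.sin(p[2]),np.cos(p[2])]])
    r=least_squares(lambda p:(L@g(p).T+p[:2]-W).ravel(),[W[:,0].mean(),W[:,1].mean(),0])
    p=r.x; print(n,p.round(4),"res mm",(r.fun*1000).round(1)); return p,g(p)
bx=lambda a,b:[(-a/2,b/2),(-a/2,-b/2),(a/2,-b/2),(a/2,b/2)]
# order FL FR BR BL
p,g=rect("rack",[(50,233,.062),(247,229,.062),(243,38,.082),(38,42,.082)],bx(.139,.147))
for y in(.0355,-.0355): print("  bay",(p[:2]+g@[-.0335,y]).round(4))
p,g=rect("caddy",[(271,223,.062),(498,209,.062),(487,37,.062),(261,50,.062)],bx(.129,.173))
for y in(.042,-.042): print("  bay",(p[:2]+g@[-.0195,y]).round(4))
p,g=rect("tray",[(527,197,.053),(725,203,.053),(732,35,.053),(533,28,.053)],bx(.13,.15))
print("  spot",(p[:2]+g@[-.03,0]).round(4))
c2=calibration("scene")
for n,X in [("dark top",(.4377,-.0,.127))]: pass
E
```

```text
dark [ 0.4266 -0.0016  0.127 ]
green [ 0.4467 -0.1119  0.128 ]
honey [ 0.3668 -0.2271  0.116 ]
garlic [0.3818 0.236  0.041 ]
light [0.3522 0.1134 0.037 ]
peg [ 0.3469 -0.118   0.034 ]
box [0.4428 0.1223] ((0.4427424669265747, 0.12179911881685257), (0.06253418326377869, 0.05996885895729065), 43.31574249267578) [np.float64(0.0586), np.float64(0.0616), np.float64(0.06), np.float64(0.0599)] 0.777798630280516
rack [0.5916 0.1762 0.0049] res mm [-0.3  0.6  0.1 -0.2  0.3  1.5 -0.1 -1.9]
  bay [0.5579 0.2115]
  bay [0.5583 0.1405]
caddy [0.5952 0.0029 0.0425] res mm [ 0.6  1.9  0.5 -1.9 -0.4 -1.7 -0.8  1.6]
  bay [0.574  0.0441]
  bay [ 0.5776 -0.0399]
tray [ 0.6041 -0.1858 -0.0574] res mm [-0.1 -0.1 -1.5 -1.   0.5  1.   1.1  0.1]
  spot [ 0.5742 -0.1841]
```

>>> send_rows:
  rows:
    - {"wz": 0.13, "z": -0.02, "hand": 1}
    - {"wz": 0.13, "hand": 1}
    - {"wz": 0.13, "hand": 1}
    - {"wz": 0.13, "hand": 1}
    - {"y": -0.25, "hand": 1}
    - {"y": -0.25, "hand": 1}
    - {"y": -0.25, "hand": 1}
    - {"y": -0.25, "x": 0.1, "hand": 1}
    - {"y": -0.25, "x": 0.2, "hand": 1}
    - {"y": -0.25, "x": 0.2, "hand": 1}

```text
invalid input at $.rows[0]: expected keys x, y, z, wx, wy, wz, hand
```

```bash
python3 - <<'E'
from h import *
go(.4467,-.1119,.19)
c=calibration("scene")
for n,X,q in [("dark",(.4266,-.0016,.127),(261,237)),("green",(.4467,-.1119,.128),(416,268)),("honey",(.3668,-.2271,.116),(528,425))]:
    print(n,((proj(c,X)-160*np.array([1,90/160])+.5)*2.8).round(1),q)
E
```

```text
t 0.1 pos [ 0.2506 -0.5719  0.1919] w 0.997 F 0.0 [-1.2 -0.2 -1.1]
 shift units (tool now) [ 2.428 -2.284  0.017]  (aligned goal) [ 1.308 -3.067  0.012]  turn [-0.002  0.     0.526]
dark [257.8 232.7] (261, 237)
green [411.4 267.5] (416, 268)
honey [522.1 416.7] (528, 425)
```

>>> send_rows:
  rows:
    - {"x": 0, "y": 0, "z": -0.02, "wx": 0, "wy": 0, "wz": 0.13, "hand": 1}
    - {"x": 0, "y": 0, "z": 0, "wx": 0, "wy": 0, "wz": 0.13, "hand": 1}
    - {"x": 0, "y": 0, "z": 0, "wx": 0, "wy": 0, "wz": 0.13, "hand": 1}
    - {"x": 0, "y": 0, "z": 0, "wx": 0, "wy": 0, "wz": 0.136, "hand": 1}
    - {"x": 0.1, "y": -0.24, "z": 0, "wx": 0, "wy": 0, "wz": 0, "hand": 1}
    - {"x": 0.1, "y": -0.24, "z": 0, "wx": 0, "wy": 0, "wz": 0, "hand": 1}
    - {"x": 0.1, "y": -0.24, "z": 0, "wx": 0, "wy": 0, "wz": 0, "hand": 1}
    - {"x": 0.1, "y": -0.24, "z": 0, "wx": 0, "wy": 0, "wz": 0, "hand": 1}
    - {"x": 0.1, "y": -0.24, "z": 0, "wx": 0, "wy": 0, "wz": 0, "hand": 1}
    - {"x": 0.1, "y": -0.24, "z": 0, "wx": 0, "wy": 0, "wz": 0, "hand": 1}

```text
time: 0.93
tool_pos: [0.3409, -0.3545, 0.1954]
tool_rot: [-0.0, 1.0, -0.0, -0.0]
contact_force: [0.5, -1.3, 0.1]
gripper_width: 0.999
grasp_force: 0.0
```

>>> send_rows:
  rows:
    - {"x": 0.1, "y": -0.24, "z": 0, "wx": 0, "wy": 0, "wz": 0, "hand": 1}
    - {"x": 0.1, "y": -0.24, "z": 0, "wx": 0, "wy": 0, "wz": 0, "hand": 1}
    - {"x": 0.1, "y": -0.24, "z": 0, "wx": 0, "wy": 0, "wz": 0, "hand": 1}
    - {"x": 0.1, "y": -0.24, "z": 0, "wx": 0, "wy": 0, "wz": 0, "hand": 1}
    - {"x": 0.1, "y": -0.24, "z": 0, "wx": 0, "wy": 0, "wz": 0, "hand": 1}
    - {"x": 0.1, "y": -0.24, "z": 0, "wx": 0, "wy": 0, "wz": 0, "hand": 1}
    - {"x": 0.1, "y": -0.187, "z": 0, "wx": 0, "wy": 0, "wz": 0, "hand": 1}
    - {"x": 0, "y": 0, "z": 0, "wx": 0, "wy": 0, "wz": 0, "hand": 1}
    - {"x": 0, "y": 0, "z": 0, "wx": 0, "wy": 0, "wz": 0, "hand": 1}
    - {"x": 0, "y": 0, "z": 0, "wx": 0, "wy": 0, "wz": 0, "hand": 1}

```text
time: 1.77
tool_pos: [0.4456, -0.1126, 0.1956]
tool_rot: [0.0, 1.0, 0.0, -0.0]
contact_force: [0.2, -0.0, 0.6]
gripper_width: 0.996
grasp_force: 0.0
```

```bash
python3 - <<'E'
from h import *
go(.4467,-.1119,.068)
c=calibration("wrist"); im=grab_frame("wrist")
for X in [(.4467,-.1119,.128),(.4266,-.0016,.127)]:
    p=proj(c,X); print(p); cv2.drawMarker(im,(int(p[0]),int(p[1])),(0,0,255),0,12)
top=grab_frame("top")
cv2.imwrite("pics/w1.png",np.hstack([im,top])[:, :][::1] if 0 else cv2.resize(np.hstack([im,top]),(800,300)))
E
```

```text
t 1.77 pos [ 0.4456 -0.1126  0.1956] w 0.996 F 0.0 [ 0.2 -0.   0.6]
 shift units (tool now) [ 0.008 -0.004  0.851]  (aligned goal) [ 0.008 -0.004  0.851]  turn [0.    0.001 0.   ]
[251.3360371  189.71861186]
[115.96978468 213.10129902]
```

View pics/w1.png

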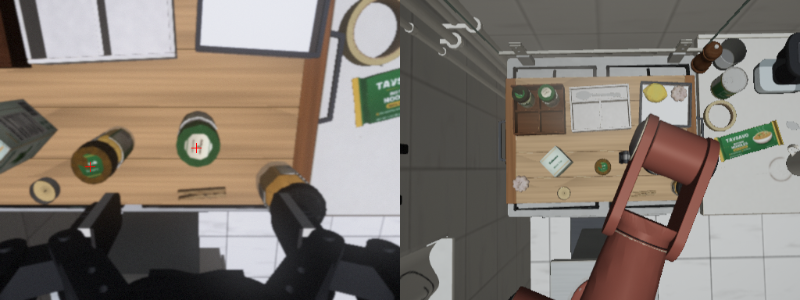

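The wrist view has the predicted marks on both caps, at about (196,148) and (91,166), and the arm comes in from the right. I'm descending on the green jar.

>>> send_rows:
  rows:
    - {"x": 0.008, "y": -0.004, "z": 0.15, "wx": 0, "wy": 0, "wz": 0, "hand": 1}
    - {"x": 0, "y": 0, "z": 0.15, "wx": 0, "wy": 0, "wz": 0, "hand": 1}
    - {"x": 0, "y": 0, "z": 0.15, "wx": 0, "wy": 0, "wz": 0, "hand": 1}
    - {"x": 0, "y": 0, "z": 0.15, "wx": 0, "wy": 0, "wz": 0, "hand": 1}
    - {"x": 0, "y": 0, "z": 0.12, "wx": 0, "wy": 0, "wz": 0, "hand": 1}
    - {"x": 0, "y": 0, "z": 0.08, "wx": 0, "wy": 0, "wz": 0, "hand": 1}
    - {"x": 0, "y": 0, "z": 0.05, "wx": 0, "wy": 0, "wz": 0, "hand": 1}
    - {"x": 0, "y": 0, "z": 0, "wx": 0, "wy": 0, "wz": 0, "hand": 1}
    - {"x": 0, "y": 0, "z": 0, "wx": 0, "wy": 0, "wz": 0, "hand": 0.2}
    - {"x": 0, "y": 0, "z": 0, "wx": 0, "wy": 0, "wz": 0, "hand": -1}

```text
time: 2.7
tool_pos: [0.448, -0.1125, 0.0699]
tool_rot: [0.0, 1.0, -0.0, 0.001]
contact_force: [0.4, -0.4, -0.1]
gripper_width: 0.746
grasp_force: 0.0
```

>>> send_rows:
  rows:
    - {"x": 0, "y": 0, "z": 0, "wx": 0, "wy": 0, "wz": 0, "hand": -1}
    - {"x": 0, "y": 0, "z": 0, "wx": 0, "wy": 0, "wz": 0, "hand": -1}
    - {"x": 0, "y": 0, "z": 0, "wx": 0, "wy": 0, "wz": 0, "hand": -1}
    - {"x": 0, "y": 0, "z": 0, "wx": 0, "wy": 0, "wz": 0, "hand": -1}
    - {"x": 0, "y": 0, "z": 0, "wx": 0, "wy": 0, "wz": 0, "hand": -1}
    - {"x": 0, "y": 0, "z": 0, "wx": 0, "wy": 0, "wz": 0, "hand": -1}
    - {"x": 0, "y": 0, "z": 0, "wx": 0, "wy": 0, "wz": 0, "hand": -1}
    - {"x": 0, "y": 0, "z": 0, "wx": 0, "wy": 0, "wz": 0, "hand": -1}
    - {"x": 0, "y": 0, "z": 0, "wx": 0, "wy": 0, "wz": 0, "hand": -1}
    - {"x": 0, "y": 0, "z": 0, "wx": 0, "wy": 0, "wz": 0, "hand": -1}

```text
time: 3.53
tool_pos: [0.4485, -0.1126, 0.0703]
tool_rot: [0.001, 1.0, -0.0, 0.002]
contact_force: [-0.7, 0.6, 5.8]
gripper_width: 0.506
grasp_force: 61.1
```

>>> send_rows:
  rows:
    - {"x": 0, "y": 0, "z": -0.04, "wx": 0, "wy": 0, "wz": 0, "hand": -1}
    - {"x": 0, "y": 0, "z": -0.08, "wx": 0, "wy": 0, "wz": 0, "hand": -1}
    - {"x": 0, "y": 0, "z": -0.12, "wx": 0, "wy": 0, "wz": 0, "hand": -1}
    - {"x": 0, "y": 0, "z": -0.14, "wx": 0, "wy": 0, "wz": 0, "hand": -1}
    - {"x": 0, "y": 0, "z": -0.14, "wx": 0, "wy": 0, "wz": 0, "hand": -1}
    - {"x": 0, "y": 0, "z": -0.14, "wx": 0, "wy": 0, "wz": 0, "hand": -1}
    - {"x": 0, "y": 0, "z": -0.1, "wx": 0, "wy": 0, "wz": 0, "hand": -1}
    - {"x": 0.03, "y": -0.05, "z": -0.04, "wx": 0, "wy": 0, "wz": 0, "hand": -1}
    - {"x": 0.05, "y": -0.12, "z": 0, "wx": 0, "wy": 0, "wz": 0, "hand": -1}
    - {"x": 0.07, "y": -0.18, "z": 0, "wx": 0, "wy": 0, "wz": 0, "hand": -1}

```text
time: 4.37
tool_pos: [0.4698, -0.0595, 0.189]
tool_rot: [0.0, 1.0, -0.002, 0.0]
contact_force: [0.5, 0.1, -1.0]
gripper_width: 0.505
grasp_force: 61.1
```

>>> send_rows:
  rows:
    - {"x": 0.07, "y": -0.21, "z": 0, "wx": 0, "wy": 0, "wz": 0, "hand": -1}
    - {"x": 0.07, "y": -0.21, "z": 0, "wx": 0, "wy": 0, "wz": 0, "hand": -1}
    - {"x": 0.07, "y": -0.21, "z": 0, "wx": 0, "wy": 0, "wz": 0, "hand": -1}
    - {"x": 0.07, "y": -0.21, "z": 0, "wx": 0, "wy": 0, "wz": 0, "hand": -1}
    - {"x": 0.07, "y": -0.21, "z": 0, "wx": 0, "wy": 0, "wz": 0, "hand": -1}
    - {"x": 0.07, "y": -0.21, "z": 0, "wx": 0, "wy": 0, "wz": 0, "hand": -1}
    - {"x": 0.06, "y": -0.21, "z": 0, "wx": 0, "wy": 0, "wz": 0, "hand": -1}
    - {"x": 0.05, "y": -0.16, "z": 0, "wx": 0, "wy": 0, "wz": 0, "hand": -1}
    - {"x": 0.04, "y": -0.12, "z": 0, "wx": 0, "wy": 0, "wz": 0, "hand": -1}
    - {"x": 0.01, "y": -0.06, "z": 0, "wx": 0, "wy": 0, "wz": 0, "hand": -1}

```text
time: 5.2
tool_pos: [0.5562, 0.2149, 0.1874]
tool_rot: [-0.0, 1.0, 0.001, -0.001]
contact_force: [-0.4, 0.3, -0.9]
gripper_width: 0.503
grasp_force: 61.2
```

```bash
python3 - <<'E'
from h import *
go(.5579,.2115,.0755)
top=grab_frame("top"); sc=grab_frame("scene")
cv2.imwrite("pics/p1.png",cv2.resize(np.hstack([sc[50:350,100:400],top[50:350,100:400]]),(800,400)))
E
```

```text
t 5.2 pos [0.5562 0.2149 0.1874] w 0.503 F 61.2 [-0.4  0.3 -0.9]
 shift units (tool now) [0.013 0.023 0.746]  (aligned goal) [0.011 0.023 0.746]  turn [-0.001  0.002  0.003]
```

View pics/p1.png

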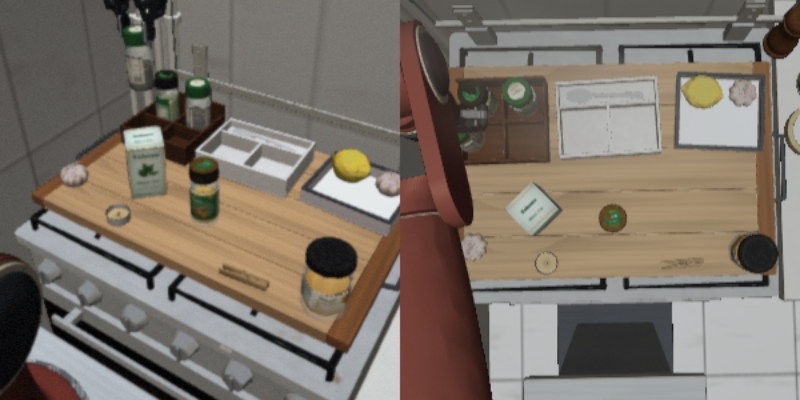

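The jar hangs upright above the left front bay. The tool is 3 mm off in y, which I'll correct while lowering.

>>> send_rows:
  rows:
    - {"x": 0.011, "y": 0.023, "z": 0.08, "wx": 0, "wy": 0, "wz": 0, "hand": -1}
    - {"x": 0, "y": 0, "z": 0.12, "wx": 0, "wy": 0, "wz": 0, "hand": -1}
    - {"x": 0, "y": 0, "z": 0.12, "wx": 0, "wy": 0, "wz": 0, "hand": -1}
    - {"x": 0, "y": 0, "z": 0.12, "wx": 0, "wy": 0, "wz": 0, "hand": -1}
    - {"x": 0, "y": 0, "z": 0.12, "wx": 0, "wy": 0, "wz": 0, "hand": -1}
    - {"x": 0, "y": 0, "z": 0.08, "wx": 0, "wy": 0, "wz": 0, "hand": -1}
    - {"x": 0, "y": 0, "z": 0.05, "wx": 0, "wy": 0, "wz": 0, "hand": -1}
    - {"x": 0, "y": 0, "z": 0.03, "wx": 0, "wy": 0, "wz": 0, "hand": -1}
    - {"x": 0, "y": 0, "z": 0.015, "wx": 0, "wy": 0, "wz": 0, "hand": -1}
    - {"x": 0, "y": 0, "z": 0, "wx": 0, "wy": 0, "wz": 0, "hand": -1}

```text
time: 6.13
tool_pos: [0.5586, 0.2084, 0.0785]
tool_rot: [-0.0, 1.0, -0.0, 0.0]
contact_force: [-0.2, 1.2, -0.7]
gripper_width: 0.506
grasp_force: 61.2
```

```bash
python3 -c "
from h import *
go(.5579,.2115,.0758)"
```

```text
t 6.13 pos [0.5586 0.2084 0.0785] w 0.506 F 61.2 [-0.2  1.2 -0.7]
 shift units (tool now) [-0.005 -0.021  0.018]  (aligned goal) [-0.004 -0.021  0.018]  turn [-0.    -0.001 -0.001]
```

>>> send_rows:
  rows:
    - {"x": 0, "y": -0.02, "z": 0.008, "wx": 0, "wy": 0, "wz": 0, "hand": -1}
    - {"x": 0, "y": 0, "z": 0.006, "wx": 0, "wy": 0, "wz": 0, "hand": -1}
    - {"x": 0, "y": 0, "z": 0.004, "wx": 0, "wy": 0, "wz": 0, "hand": -1}
    - {"x": 0, "y": 0, "z": 0, "wx": 0, "wy": 0, "wz": 0, "hand": -1}
    - {"x": 0, "y": 0, "z": 0, "wx": 0, "wy": 0, "wz": 0, "hand": -1}
    - {"x": 0, "y": 0, "z": 0, "wx": 0, "wy": 0, "wz": 0, "hand": 0.2}
    - {"x": 0, "y": 0, "z": 0, "wx": 0, "wy": 0, "wz": 0, "hand": 0.3}
    - {"x": 0, "y": 0, "z": 0, "wx": 0, "wy": 0, "wz": 0, "hand": 0.38}
    - {"x": 0, "y": 0, "z": 0, "wx": 0, "wy": 0, "wz": 0, "hand": 0.38}
    - {"x": 0, "y": 0, "z": 0, "wx": 0, "wy": 0, "wz": 0, "hand": 0.38}

```text
time: 6.97
tool_pos: [0.5584, 0.2116, 0.0757]
tool_rot: [-0.0, 1.0, -0.0, 0.0]
contact_force: [-0.4, -0.3, 0.1]
gripper_width: 0.687
grasp_force: 0.0
```

```bash
python3 -c "
from h import *
go(.4266,-.0016,.19)"
```

```text
t 6.97 pos [0.5584 0.2116 0.0757] w 0.687 F 0.0 [-0.4 -0.3  0.1]
 shift units (tool now) [-0.878  1.422 -0.762]  (aligned goal) [-0.879  1.422 -0.762]  turn [-0. -0. -0.]
```

>>> send_rows:
  rows:
    - {"x": 0, "y": 0, "z": -0.08, "wx": 0, "wy": 0, "wz": 0, "hand": 0.38}
    - {"x": 0, "y": 0, "z": -0.13, "wx": 0, "wy": 0, "wz": 0, "hand": 0.38}
    - {"x": 0, "y": 0, "z": -0.18, "wx": 0, "wy": 0, "wz": 0, "hand": 0.38}
    - {"x": 0, "y": 0, "z": -0.18, "wx": 0, "wy": 0, "wz": 0, "hand": 0.38}
    - {"x": 0, "y": 0, "z": -0.14, "wx": 0, "wy": 0, "wz": 0, "hand": 0.38}
    - {"x": -0.04, "y": 0.08, "z": -0.05, "wx": 0, "wy": 0, "wz": 0, "hand": 0.38}
    - {"x": -0.09, "y": 0.14, "z": 0, "wx": 0, "wy": 0, "wz": 0, "hand": 0.6}
    - {"x": -0.14, "y": 0.22, "z": 0, "wx": 0, "wy": 0, "wz": 0, "hand": 1}
    - {"x": -0.14, "y": 0.22, "z": 0, "wx": 0, "wy": 0, "wz": 0, "hand": 1}
    - {"x": -0.14, "y": 0.22, "z": 0, "wx": 0, "wy": 0, "wz": 0, "hand": 1}

```text
time: 7.8
tool_pos: [0.475, 0.0787, 0.1906]
tool_rot: [0.0, 1.0, 0.0, 0.001]
contact_force: [-0.3, -1.3, 0.7]
gripper_width: 1.001
grasp_force: 0.0
```

>>> send_rows:
  rows:
    - {"x": -0.14, "y": 0.22, "z": 0, "wx": 0, "wy": 0, "wz": 0, "hand": 1}
    - {"x": -0.1, "y": 0.16, "z": 0, "wx": 0, "wy": 0, "wz": 0, "hand": 1}
    - {"x": -0.06, "y": 0.1, "z": 0, "wx": 0, "wy": 0, "wz": 0, "hand": 1}
    - {"x": -0.029, "y": 0.062, "z": 0, "wx": 0, "wy": 0, "wz": 0, "hand": 1}
    - {"x": 0, "y": 0, "z": 0, "wx": 0, "wy": 0, "wz": 0, "hand": 1}
    - {"x": 0, "y": 0, "z": 0, "wx": 0, "wy": 0, "wz": 0, "hand": 1}
    - {"x": 0, "y": 0, "z": 0, "wx": 0, "wy": 0, "wz": 0, "hand": 1}
    - {"x": 0, "y": 0, "z": 0, "wx": 0, "wy": 0, "wz": 0, "hand": 1}
    - {"x": 0, "y": 0, "z": 0, "wx": 0, "wy": 0, "wz": 0, "hand": 1}
    - {"x": 0, "y": 0, "z": 0, "wx": 0, "wy": 0, "wz": 0, "hand": 1}

```text
time: 8.63
tool_pos: [0.4266, -0.001, 0.1894]
tool_rot: [-0.0, 1.0, 0.0, -0.0]
contact_force: [0.2, -0.6, 0.4]
gripper_width: 0.996
grasp_force: 0.0
```

```bash
python3 -c "
from h import *
go(.4266,-.0016,.068)
top=grab_frame('top'); sc=grab_frame('scene'); w=grab_frame('wrist')
cv2.imwrite('pics/p2.png',cv2.resize(np.hstack([sc[70:320,100:400],w[:250,100:400]]),(800,333)))"
```

```text
t 8.63 pos [ 0.4266 -0.001   0.1894] w 0.996 F 0.0 [ 0.2 -0.6  0.4]
 shift units (tool now) [0.001 0.004 0.809]  (aligned goal) [0.    0.004 0.809]  turn [-0.     0.001  0.001]
```

View pics/p2.png

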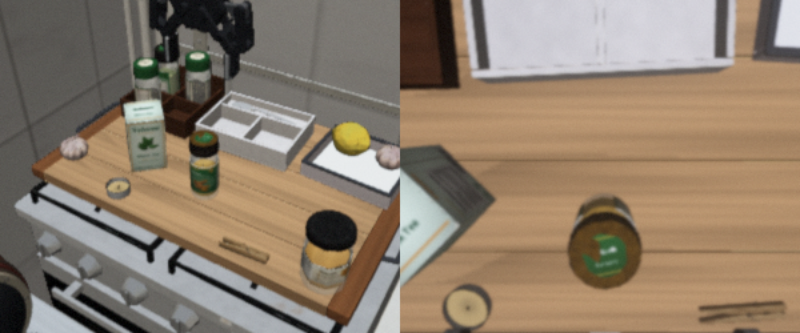

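The green jar stands upright in the left front bay (scene crop, about (146,75)), and the dark jar sits directly below the gripper. I'm descending on it.

>>> send_rows:
  rows:
    - {"x": 0, "y": 0.004, "z": 0.15, "wx": 0, "wy": 0, "wz": 0, "hand": 1}
    - {"x": 0, "y": 0, "z": 0.15, "wx": 0, "wy": 0, "wz": 0, "hand": 1}
    - {"x": 0, "y": 0, "z": 0.15, "wx": 0, "wy": 0, "wz": 0, "hand": 1}
    - {"x": 0, "y": 0, "z": 0.15, "wx": 0, "wy": 0, "wz": 0, "hand": 1}
    - {"x": 0, "y": 0, "z": 0.11, "wx": 0, "wy": 0, "wz": 0, "hand": 1}
    - {"x": 0, "y": 0, "z": 0.06, "wx": 0, "wy": 0, "wz": 0, "hand": 1}
    - {"x": 0, "y": 0, "z": 0.035, "wx": 0, "wy": 0, "wz": 0, "hand": 1}
    - {"x": 0, "y": 0, "z": 0, "wx": 0, "wy": 0, "wz": 0, "hand": 1}
    - {"x": 0, "y": 0, "z": 0, "wx": 0, "wy": 0, "wz": 0, "hand": 0.2}
    - {"x": 0, "y": 0, "z": 0, "wx": 0, "wy": 0, "wz": 0, "hand": -1}

```text
time: 9.62
tool_pos: [0.4275, -0.0024, 0.0702]
tool_rot: [0.0, 1.0, -0.0, 0.001]
contact_force: [-0.8, -0.6, 0.6]
gripper_width: 0.747
grasp_force: 0.0
```

>>> send_rows:
  rows:
    - {"x": 0, "y": 0, "z": 0, "wx": 0, "wy": 0, "wz": 0, "hand": -1}
    - {"x": 0, "y": 0, "z": 0, "wx": 0, "wy": 0, "wz": 0, "hand": -1}
    - {"x": 0, "y": 0, "z": 0, "wx": 0, "wy": 0, "wz": 0, "hand": -1}
    - {"x": 0, "y": 0, "z": 0, "wx": 0, "wy": 0, "wz": 0, "hand": -1}
    - {"x": 0, "y": 0, "z": 0, "wx": 0, "wy": 0, "wz": 0, "hand": -1}
    - {"x": 0, "y": 0, "z": 0, "wx": 0, "wy": 0, "wz": 0, "hand": -1}
    - {"x": 0, "y": 0, "z": 0, "wx": 0, "wy": 0, "wz": 0, "hand": -1}
    - {"x": 0, "y": 0, "z": 0, "wx": 0, "wy": 0, "wz": 0, "hand": -1}
    - {"x": 0, "y": 0, "z": 0, "wx": 0, "wy": 0, "wz": 0, "hand": -1}
    - {"x": 0, "y": 0, "z": 0, "wx": 0, "wy": 0, "wz": 0, "hand": -1}

```text
time: 10.45
tool_pos: [0.4278, -0.0025, 0.0704]
tool_rot: [0.0, 1.0, -0.0, 0.002]
contact_force: [-0.2, -0.2, 5.4]
gripper_width: 0.493
grasp_force: 61.2
```

```bash
python3 -c "
from h import *
go(.5583,.1405,.19)"
```

```text
t 10.45 pos [ 0.4278 -0.0025  0.0704] w 0.493 F 61.2 [-0.2 -0.2  5.4]
 shift units (tool now) [ 0.872 -0.953 -0.795]  (aligned goal) [ 0.87  -0.954 -0.797]  turn [ 0.001 -0.004 -0.   ]
```

>>> send_rows:
  rows:
    - {"x": 0, "y": 0, "z": -0.04, "wx": 0, "wy": 0, "wz": 0, "hand": -1}
    - {"x": 0, "y": 0, "z": -0.08, "wx": 0, "wy": 0, "wz": 0, "hand": -1}
    - {"x": 0, "y": 0, "z": -0.12, "wx": 0, "wy": 0, "wz": 0, "hand": -1}
    - {"x": 0, "y": 0, "z": -0.14, "wx": 0, "wy": 0, "wz": 0, "hand": -1}
    - {"x": 0, "y": 0, "z": -0.14, "wx": 0, "wy": 0, "wz": 0, "hand": -1}
    - {"x": 0, "y": 0, "z": -0.14, "wx": 0, "wy": 0, "wz": 0, "hand": -1}
    - {"x": 0.02, "y": 0, "z": -0.1, "wx": 0, "wy": 0, "wz": 0, "hand": -1}
    - {"x": 0.06, "y": -0.05, "z": -0.04, "wx": 0, "wy": 0, "wz": 0, "hand": -1}
    - {"x": 0.12, "y": -0.12, "z": 0, "wx": 0, "wy": 0, "wz": 0, "hand": -1}
    - {"x": 0.15, "y": -0.15, "z": 0, "wx": 0, "wy": 0, "wz": 0, "hand": -1}

```text
time: 11.28
tool_pos: [0.4794, 0.0456, 0.1905]
tool_rot: [0.0, 1.0, -0.001, 0.001]
contact_force: [-0.1, -1.0, -0.2]
gripper_width: 0.498
grasp_force: 60.9
```

>>> send_rows:
  rows:
    - {"x": 0.15, "y": -0.16, "z": 0, "wx": 0, "wy": 0, "wz": 0, "hand": -1}
    - {"x": 0.15, "y": -0.16, "z": 0, "wx": 0, "wy": 0, "wz": 0, "hand": -1}
    - {"x": 0.12, "y": -0.15, "z": 0, "wx": 0, "wy": 0, "wz": 0, "hand": -1}
    - {"x": 0.08, "y": -0.1, "z": 0, "wx": 0, "wy": 0, "wz": 0, "hand": -1}
    - {"x": 0.02, "y": -0.06, "z": 0, "wx": 0, "wy": 0, "wz": 0, "hand": -1}
    - {"x": 0, "y": 0, "z": 0, "wx": 0, "wy": 0, "wz": 0, "hand": -1}
    - {"x": 0, "y": 0, "z": 0, "wx": 0, "wy": 0, "wz": 0, "hand": -1}
    - {"x": 0, "y": 0, "z": 0, "wx": 0, "wy": 0, "wz": 0, "hand": -1}
    - {"x": 0, "y": 0, "z": 0, "wx": 0, "wy": 0, "wz": 0, "hand": -1}
    - {"x": 0, "y": 0, "z": 0, "wx": 0, "wy": 0, "wz": 0, "hand": -1}

```text
time: 12.12
tool_pos: [0.5566, 0.1394, 0.189]
tool_rot: [0.0, 1.0, -0.001, 0.0]
contact_force: [0.4, 0.2, -1.0]
gripper_width: 0.493
grasp_force: 61.0
```

```bash
python3 -c "
from h import *
go(.5583,.1405,.0758)"
```

```text
t 12.12 pos [0.5566 0.1394 0.189 ] w 0.493 F 61.0 [ 0.4  0.2 -1. ]
 shift units (tool now) [ 0.012 -0.008  0.755]  (aligned goal) [ 0.012 -0.007  0.755]  turn [ 0.    -0.    -0.002]
```

>>> send_rows:
  rows:
    - {"x": 0.012, "y": -0.007, "z": 0.08, "wx": 0, "wy": 0, "wz": 0, "hand": -1}
    - {"x": 0, "y": 0, "z": 0.12, "wx": 0, "wy": 0, "wz": 0, "hand": -1}
    - {"x": 0, "y": 0, "z": 0.12, "wx": 0, "wy": 0, "wz": 0, "hand": -1}
    - {"x": 0, "y": 0, "z": 0.12, "wx": 0, "wy": 0, "wz": 0, "hand": -1}
    - {"x": 0, "y": 0, "z": 0.12, "wx": 0, "wy": 0, "wz": 0, "hand": -1}
    - {"x": 0, "y": 0, "z": 0.08, "wx": 0, "wy": 0, "wz": 0, "hand": -1}
    - {"x": 0, "y": 0, "z": 0.05, "wx": 0, "wy": 0, "wz": 0, "hand": -1}
    - {"x": 0, "y": 0, "z": 0.03, "wx": 0, "wy": 0, "wz": 0, "hand": -1}
    - {"x": 0, "y": 0, "z": 0.02, "wx": 0, "wy": 0, "wz": 0, "hand": -1}
    - {"x": 0, "y": 0, "z": 0.01, "wx": 0, "wy": 0, "wz": 0, "hand": -1}

```text
time: 12.95
tool_pos: [0.5592, 0.1413, 0.0766]
tool_rot: [-0.0, 1.0, -0.0, 0.0]
contact_force: [0.7, -0.4, -0.4]
gripper_width: 0.49
grasp_force: 61.0
```

>>> send_rows:
  rows:
    - {"x": 0, "y": 0, "z": 0.003, "wx": 0, "wy": 0, "wz": 0, "hand": -1}
    - {"x": 0, "y": 0, "z": 0, "wx": 0, "wy": 0, "wz": 0, "hand": -1}
    - {"x": 0, "y": 0, "z": 0, "wx": 0, "wy": 0, "wz": 0, "hand": -1}
    - {"x": 0, "y": 0, "z": 0, "wx": 0, "wy": 0, "wz": 0, "hand": -1}
    - {"x": 0, "y": 0, "z": 0, "wx": 0, "wy": 0, "wz": 0, "hand": 0.1}
    - {"x": 0, "y": 0, "z": 0, "wx": 0, "wy": 0, "wz": 0, "hand": 0.2}
    - {"x": 0, "y": 0, "z": 0, "wx": 0, "wy": 0, "wz": 0, "hand": 0.27}
    - {"x": 0, "y": 0, "z": 0, "wx": 0, "wy": 0, "wz": 0, "hand": 0.27}
    - {"x": 0, "y": 0, "z": 0, "wx": 0, "wy": 0, "wz": 0, "hand": 0.27}
    - {"x": 0, "y": 0, "z": 0, "wx": 0, "wy": 0, "wz": 0, "hand": 0.27}

```text
time: 13.78
tool_pos: [0.5588, 0.1413, 0.0759]
tool_rot: [-0.0, 1.0, -0.0, 0.0]
contact_force: [0.2, -0.1, 0.1]
gripper_width: 0.632
grasp_force: 0.0
```

```bash
python3 -c "
from h import *
go(.3668,-.2271,.19)"
```

```text
t 13.78 pos [0.5588 0.1413 0.0759] w 0.632 F 0.0 [ 0.2 -0.1  0.1]
 shift units (tool now) [-1.279  2.456 -0.761]  (aligned goal) [-1.28   2.456 -0.761]  turn [-0. -0. -0.]
```

>>> send_rows:
  rows:
    - {"x": 0, "y": 0, "z": -0.08, "wx": 0, "wy": 0, "wz": 0, "hand": 0.27}
    - {"x": 0, "y": 0, "z": -0.13, "wx": 0, "wy": 0, "wz": 0, "hand": 0.27}
    - {"x": 0, "y": 0, "z": -0.18, "wx": 0, "wy": 0, "wz": 0, "hand": 0.27}
    - {"x": 0, "y": 0, "z": -0.18, "wx": 0, "wy": 0, "wz": 0, "hand": 0.27}
    - {"x": 0, "y": 0, "z": -0.14, "wx": 0, "wy": 0, "wz": 0, "hand": 0.27}
    - {"x": -0.05, "y": 0.1, "z": -0.05, "wx": 0, "wy": 0, "wz": 0, "hand": 0.27}
    - {"x": -0.1, "y": 0.18, "z": 0, "wx": 0, "wy": 0, "wz": 0, "hand": 0.6}
    - {"x": -0.12, "y": 0.23, "z": 0, "wx": 0, "wy": 0, "wz": 0, "hand": 1}
    - {"x": -0.12, "y": 0.23, "z": 0, "wx": 0, "wy": 0, "wz": 0, "hand": 1}
    - {"x": -0.12, "y": 0.23, "z": 0, "wx": 0, "wy": 0, "wz": 0, "hand": 1}

```text
time: 14.62
tool_pos: [0.4815, -0.0052, 0.1911]
tool_rot: [0.0, 1.0, 0.0, 0.001]
contact_force: [0.3, 0.2, -0.7]
gripper_width: 0.999
grasp_force: 0.0
```

>>> send_rows:
  rows:
    - {"x": -0.12, "y": 0.23, "z": 0, "wx": 0, "wy": 0, "wz": 0, "hand": 1}
    - {"x": -0.12, "y": 0.23, "z": 0, "wx": 0, "wy": 0, "wz": 0, "hand": 1}
    - {"x": -0.12, "y": 0.23, "z": 0, "wx": 0, "wy": 0, "wz": 0, "hand": 1}
    - {"x": -0.12, "y": 0.23, "z": 0, "wx": 0, "wy": 0, "wz": 0, "hand": 1}
    - {"x": -0.12, "y": 0.23, "z": 0, "wx": 0, "wy": 0, "wz": 0, "hand": 1}
    - {"x": -0.1, "y": 0.2, "z": 0, "wx": 0, "wy": 0, "wz": 0, "hand": 1}
    - {"x": -0.06, "y": 0.1, "z": 0, "wx": 0, "wy": 0, "wz": 0, "hand": 1}
    - {"x": -0.01, "y": 0.036, "z": 0, "wx": 0, "wy": 0, "wz": 0, "hand": 1}
    - {"x": 0, "y": 0, "z": 0, "wx": 0, "wy": 0, "wz": 0, "hand": 1}
    - {"x": 0, "y": 0, "z": 0, "wx": 0, "wy": 0, "wz": 0, "hand": 1}

```text
time: 15.45
tool_pos: [0.367, -0.2267, 0.1904]
tool_rot: [-0.0, 1.0, -0.0, 0.0]
contact_force: [0.3, 0.2, 0.4]
gripper_width: 0.999
grasp_force: 0.0
```

```bash
python3 -c "
from h import *
go(.3668,-.2271,.062)
c=calibration('wrist'); sc=grab_frame('scene'); w=grab_frame('wrist')
p=proj(c,(.3668,-.2271,.116)); print(p); cv2.drawMarker(w,(int(p[0]),int(p[1])),(0,0,255),0,12)
cv2.imwrite('pics/p3.png',cv2.resize(np.hstack([sc[70:320,100:400],w[50:300,100:400]]),(800,333)))"
```

```text
t 15.45 pos [ 0.367  -0.2267  0.1904] w 0.999 F 0.0 [0.3 0.2 0.4]
 shift units (tool now) [-0.002  0.003  0.856]  (aligned goal) [-0.001  0.002  0.856]  turn [-0.    -0.001 -0.001]
[252.59596552 189.18277568]
```

View pics/p3.png

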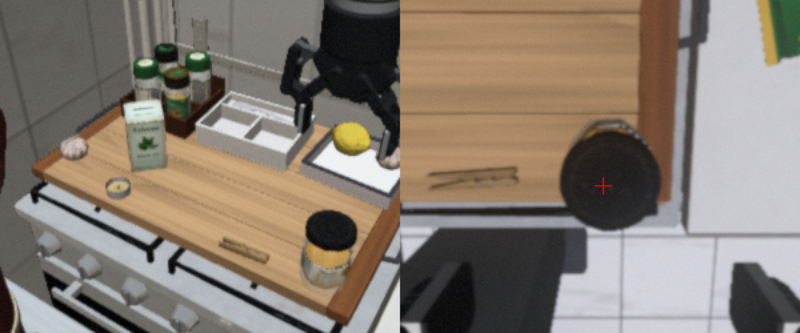

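Both spice jars stand upright in the rack (scene crop (146,80) and (177,90)). The honey lid's centre at about (609,180) is a few mm off the mark at (603,186), so I'll refine it.

```bash
python3 -c "
from h import *
c=calibration('wrist'); w=grab_frame('wrist')
g=cv2.medianBlur(w,3).max(2)
m=(g<45).astype(np.uint8); m[:120]=0; m[235:]=0
n,l,st,ce=cv2.connectedComponentsWithStats(m)
for i in range(1,n):
    if st[i,4]>1500:
        k=max(cv2.findContours((l==i).astype(np.uint8),0,2)[0],key=len); (u,v),r=cv2.minEnclosingCircle(k)
        print(st[i],(u,v),r,pt(c,(u,v),.116).round(4),'diam',np.linalg.norm(pt(c,(u-r,v),.116)-pt(c,(u+r,v),.116)).round(4))
ct=calibration('top'); t=cv2.imread('pics/top0.png').max(2)
m=(t<45).astype(np.uint8)[218:262,340:392]
k=max(cv2.findContours(m,0,2)[0],key=len); (u,v),r=cv2.minEnclosingCircle(k); print(u+340,v+218,r,pt(ct,(u+340,v+218),.116))
"
```

```text
[ 110  149  185   71 4228] (201.96678161621094, 196.2555389404297) 92.84573364257812 [ 0.361 -0.185  0.116] diam 0.1523
367.9785556793213 239.66027069091797 15.081170082092285 [ 0.36679885 -0.22778975  0.116     ]
```

```bash
python3 -c "
from h import *
c=calibration('wrist'); w=grab_frame('wrist')
g=cv2.cvtColor(w,cv2.COLOR_BGR2GRAY)
h=cv2.HoughCircles(g,cv2.HOUGH_GRADIENT_ALT,1,50,param1=150,param2=.6,minRadius=30,maxRadius=44)
for u,v,r in h[0]: print(u,v,r,pt(c,(u,v),.116).round(4),'diam',np.linalg.norm(pt(c,(u-r,v),.116)-pt(c,(u+r,v),.116)).round(4))
print([ (y,np.where(g[y,180:330]<50)[0][[0,-1]]+180) for y in (175,185,195)], np.where(g[120:240,257]<50)[0][[0,-1]]+120)
"
```

```text
261.0 186.0 39.21433 [ 0.3698 -0.2333  0.116 ] diam 0.0637
[(175, array([223, 293])), (185, array([221, 295])), (195, array([222, 293]))] [149 221]
```

>>> send_rows:
  rows:
    - {"x": 0.013, "y": 0.022, "z": 0.1, "wx": 0, "wy": 0, "wz": 0, "hand": 1}
    - {"x": 0, "y": 0, "z": 0.15, "wx": 0, "wy": 0, "wz": 0, "hand": 1}
    - {"x": 0, "y": 0, "z": 0.15, "wx": 0, "wy": 0, "wz": 0, "hand": 1}
    - {"x": 0, "y": 0, "z": 0.15, "wx": 0, "wy": 0, "wz": 0, "hand": 1}
    - {"x": 0, "y": 0, "z": 0.12, "wx": 0, "wy": 0, "wz": 0, "hand": 1}
    - {"x": 0, "y": 0, "z": 0.1, "wx": 0, "wy": 0, "wz": 0, "hand": 1}
    - {"x": 0, "y": 0, "z": 0.05, "wx": 0, "wy": 0, "wz": 0, "hand": 1}
    - {"x": 0, "y": 0, "z": 0.036, "wx": 0, "wy": 0, "wz": 0, "hand": 1}
    - {"x": 0, "y": 0, "z": 0, "wx": 0, "wy": 0, "wz": 0, "hand": 0.7}
    - {"x": 0, "y": 0, "z": 0, "wx": 0, "wy": 0, "wz": 0, "hand": -1}

```text
time: 16.48
tool_pos: [0.3691, -0.2306, 0.0622]
tool_rot: [0.0, 1.0, 0.0, 0.0]
contact_force: [-0.1, -4.3, 1.5]
gripper_width: 0.745
grasp_force: 1.8
```

>>> send_rows:
  rows:
    - {"x": 0, "y": 0, "z": 0, "wx": 0, "wy": 0, "wz": 0, "hand": -1}
    - {"x": 0, "y": 0, "z": 0, "wx": 0, "wy": 0, "wz": 0, "hand": -1}
    - {"x": 0, "y": 0, "z": 0, "wx": 0, "wy": 0, "wz": 0, "hand": -1}
    - {"x": 0, "y": 0, "z": 0, "wx": 0, "wy": 0, "wz": 0, "hand": -1}
    - {"x": 0, "y": 0, "z": 0, "wx": 0, "wy": 0, "wz": 0, "hand": -1}
    - {"x": 0, "y": 0, "z": 0, "wx": 0, "wy": 0, "wz": 0, "hand": -1}
    - {"x": 0, "y": 0, "z": 0, "wx": 0, "wy": 0, "wz": 0, "hand": -1}
    - {"x": 0, "y": 0, "z": 0, "wx": 0, "wy": 0, "wz": 0, "hand": -1}
    - {"x": 0, "y": 0, "z": 0, "wx": 0, "wy": 0, "wz": 0, "hand": -1}
    - {"x": 0, "y": 0, "z": 0, "wx": 0, "wy": 0, "wz": 0, "hand": -1}

```text
time: 17.32
tool_pos: [0.3697, -0.2313, 0.063]
tool_rot: [0.001, 1.0, -0.0, 0.001]
contact_force: [0.4, 0.1, 6.2]
gripper_width: 0.711
grasp_force: 66.4
```

```bash
python3 -c "
from h import *
go(.5776,-.0399,.19)"
```

```text
t 17.32 pos [ 0.3697 -0.2313  0.063 ] w 0.711 F 66.4 [0.4 0.1 6.2]
 shift units (tool now) [ 1.388 -1.275 -0.845]  (aligned goal) [ 1.386 -1.276 -0.846]  turn [ 0.002 -0.003 -0.001]
```

>>> send_rows:
  rows:
    - {"x": 0, "y": 0, "z": -0.04, "wx": 0, "wy": 0, "wz": 0, "hand": -1}
    - {"x": 0, "y": 0, "z": -0.08, "wx": 0, "wy": 0, "wz": 0, "hand": -1}
    - {"x": 0, "y": 0, "z": -0.14, "wx": 0, "wy": 0, "wz": 0, "hand": -1}
    - {"x": 0, "y": 0, "z": -0.15, "wx": 0, "wy": 0, "wz": 0, "hand": -1}
    - {"x": 0, "y": 0, "z": -0.15, "wx": 0, "wy": 0, "wz": 0, "hand": -1}
    - {"x": 0.03, "y": -0.03, "z": -0.14, "wx": 0, "wy": 0, "wz": 0, "hand": -1}
    - {"x": 0.07, "y": -0.06, "z": -0.1, "wx": 0, "wy": 0, "wz": 0, "hand": -1}
    - {"x": 0.12, "y": -0.11, "z": -0.045, "wx": 0, "wy": 0, "wz": 0, "hand": -1}
    - {"x": 0.16, "y": -0.15, "z": 0, "wx": 0, "wy": 0, "wz": 0, "hand": -1}
    - {"x": 0.16, "y": -0.15, "z": 0, "wx": 0, "wy": 0, "wz": 0, "hand": -1}

```text
time: 18.15
tool_pos: [0.4495, -0.1544, 0.1877]
tool_rot: [-0.0, 1.0, -0.001, -0.001]
contact_force: [0.8, -0.0, -3.9]
gripper_width: 0.705
grasp_force: 66.3
```

>>> send_rows:
  rows:
    - {"x": 0.16, "y": -0.15, "z": 0, "wx": 0, "wy": 0, "wz": 0, "hand": -1}
    - {"x": 0.16, "y": -0.15, "z": 0, "wx": 0, "wy": 0, "wz": 0, "hand": -1}
    - {"x": 0.16, "y": -0.15, "z": 0, "wx": 0, "wy": 0, "wz": 0, "hand": -1}
    - {"x": 0.16, "y": -0.14, "z": 0, "wx": 0, "wy": 0, "wz": 0, "hand": -1}
    - {"x": 0.12, "y": -0.11, "z": 0, "wx": 0, "wy": 0, "wz": 0, "hand": -1}
    - {"x": 0.07, "y": -0.06, "z": 0, "wx": 0, "wy": 0, "wz": 0, "hand": -1}
    - {"x": 0.016, "y": -0.016, "z": 0, "wx": 0, "wy": 0, "wz": 0, "hand": -1}
    - {"x": 0, "y": 0, "z": 0, "wx": 0, "wy": 0, "wz": 0, "hand": -1}
    - {"x": 0, "y": 0, "z": 0, "wx": 0, "wy": 0, "wz": 0, "hand": -1}
    - {"x": 0, "y": 0, "z": 0, "wx": 0, "wy": 0, "wz": 0, "hand": -1}

```text
time: 18.98
tool_pos: [0.5755, -0.04, 0.1879]
tool_rot: [0.0, 1.0, -0.001, -0.001]
contact_force: [-0.2, -0.7, -4.5]
gripper_width: 0.71
grasp_force: 66.3
```

```bash
python3 -c "
from h import *
go(.5776,-.0399,.0685)"
```

```text
t 18.98 pos [ 0.5755 -0.04    0.1879] w 0.71 F 66.3 [-0.2 -0.7 -4.5]
 shift units (tool now) [ 0.015 -0.001  0.796]  (aligned goal) [ 0.014 -0.001  0.796]  turn [ 0.     0.002 -0.002]
```

>>> send_rows:
  rows:
    - {"x": 0.013, "y": -0.001, "z": 0.08, "wx": 0, "wy": 0, "wz": 0, "hand": -1}
    - {"x": 0, "y": 0, "z": 0.13, "wx": 0, "wy": 0, "wz": 0, "hand": -1}
    - {"x": 0, "y": 0, "z": 0.13, "wx": 0, "wy": 0, "wz": 0, "hand": -1}
    - {"x": 0, "y": 0, "z": 0.13, "wx": 0, "wy": 0, "wz": 0, "hand": -1}
    - {"x": 0, "y": 0, "z": 0.12, "wx": 0, "wy": 0, "wz": 0, "hand": -1}
    - {"x": 0, "y": 0, "z": 0.08, "wx": 0, "wy": 0, "wz": 0, "hand": -1}
    - {"x": 0, "y": 0, "z": 0.05, "wx": 0, "wy": 0, "wz": 0, "hand": -1}
    - {"x": 0, "y": 0, "z": 0.03, "wx": 0, "wy": 0, "wz": 0, "hand": -1}
    - {"x": 0, "y": 0, "z": 0.02, "wx": 0, "wy": 0, "wz": 0, "hand": -1}
    - {"x": 0, "y": 0, "z": 0.01, "wx": 0, "wy": 0, "wz": 0, "hand": -1}

```text
time: 19.82
tool_pos: [0.579, -0.0391, 0.0717]
tool_rot: [0.0, 1.0, -0.0, 0.001]
contact_force: [0.6, -0.6, -3.3]
gripper_width: 0.711
grasp_force: 66.3
```

```bash
python3 -c "
from h import *
go(.5776,-.0399,.0685)"
```

```text
t 19.82 pos [ 0.579  -0.0391  0.0717] w 0.711 F 66.3 [ 0.6 -0.6 -3.3]
 shift units (tool now) [-0.009  0.005  0.021]  (aligned goal) [-0.009  0.005  0.021]  turn [ 0.    -0.001 -0.001]
```

>>> send_rows:
  rows:
    - {"x": -0.008, "y": 0.004, "z": 0.008, "wx": 0, "wy": 0, "wz": 0, "hand": -1}
    - {"x": 0, "y": 0, "z": 0.006, "wx": 0, "wy": 0, "wz": 0, "hand": -1}
    - {"x": 0, "y": 0, "z": 0.006, "wx": 0, "wy": 0, "wz": 0, "hand": -1}
    - {"x": 0, "y": 0, "z": 0.002, "wx": 0, "wy": 0, "wz": 0, "hand": -1}
    - {"x": 0, "y": 0, "z": 0, "wx": 0, "wy": 0, "wz": 0, "hand": -1}
    - {"x": 0, "y": 0, "z": 0, "wx": 0, "wy": 0, "wz": 0, "hand": 0.5}
    - {"x": 0, "y": 0, "z": 0, "wx": 0, "wy": 0, "wz": 0, "hand": 0.6}
    - {"x": 0, "y": 0, "z": 0, "wx": 0, "wy": 0, "wz": 0, "hand": 0.7}
    - {"x": 0, "y": 0, "z": 0, "wx": 0, "wy": 0, "wz": 0, "hand": 0.8}
    - {"x": 0, "y": 0, "z": 0, "wx": 0, "wy": 0, "wz": 0, "hand": 0.8}

```text
time: 20.65
tool_pos: [0.5777, -0.0395, 0.0684]
tool_rot: [0.0, 1.0, -0.0, 0.0]
contact_force: [-0.2, -0.5, -0.9]
gripper_width: 0.9
grasp_force: 0.0
```

```bash
python3 -c "
from h import *
go(.4428,.1223,.19)"
```

```text
t 20.65 pos [ 0.5777 -0.0395  0.0684] w 0.9 F 0.0 [-0.2 -0.5 -0.9]
 shift units (tool now) [-0.899 -1.078 -0.812]  (aligned goal) [-0.899 -1.079 -0.811]  turn [ 0.    -0.001 -0.   ]
```

>>> send_rows:
  rows:
    - {"x": 0, "y": 0, "z": -0.08, "wx": 0, "wy": 0, "wz": 0, "hand": 0.8}
    - {"x": 0, "y": 0, "z": -0.15, "wx": 0, "wy": 0, "wz": 0, "hand": 0.8}
    - {"x": 0, "y": 0, "z": -0.2, "wx": 0, "wy": 0, "wz": 0, "hand": 0.9}
    - {"x": 0, "y": 0, "z": -0.2, "wx": 0, "wy": 0, "wz": 0, "hand": 1}
    - {"x": -0.05, "y": -0.06, "z": -0.18, "wx": 0, "wy": 0, "wz": 0, "hand": 1}
    - {"x": -0.12, "y": -0.15, "z": 0, "wx": 0, "wy": 0, "wz": 0, "hand": 1}
    - {"x": -0.16, "y": -0.19, "z": 0, "wx": 0, "wy": 0, "wz": 0, "hand": 1}
    - {"x": -0.16, "y": -0.19, "z": 0, "wx": 0, "wy": 0, "wz": 0, "hand": 1}
    - {"x": -0.16, "y": -0.19, "z": 0, "wx": 0, "wy": 0, "wz": 0, "hand": 1}
    - {"x": -0.14, "y": -0.17, "z": 0, "wx": 0, "wy": 0, "wz": 0, "hand": 1}

```text
time: 21.48
tool_pos: [0.4576, 0.1043, 0.1906]
tool_rot: [-0.0, 1.0, -0.0, 0.001]
contact_force: [0.1, 0.2, -0.4]
gripper_width: 0.999
grasp_force: 0.0
```

>>> send_rows:
  rows:
    - {"x": -0.08, "y": -0.1, "z": 0, "wx": 0, "wy": 0, "wz": 0, "hand": 1}
    - {"x": -0.03, "y": -0.03, "z": 0, "wx": 0, "wy": 0, "wz": 0, "hand": 1}
    - {"x": 0, "y": 0, "z": 0, "wx": 0, "wy": 0, "wz": -0.14, "hand": 1}
    - {"x": 0, "y": 0, "z": 0, "wx": 0, "wy": 0, "wz": -0.14, "hand": 1}
    - {"x": 0, "y": 0, "z": 0, "wx": 0, "wy": 0, "wz": -0.14, "hand": 1}
    - {"x": 0, "y": 0, "z": 0, "wx": 0, "wy": 0, "wz": -0.14, "hand": 1}
    - {"x": 0, "y": 0, "z": 0, "wx": 0, "wy": 0, "wz": -0.14, "hand": 1}
    - {"x": 0, "y": 0, "z": 0, "wx": 0, "wy": 0, "wz": -0.14, "hand": 1}
    - {"x": 0, "y": 0, "z": 0, "wx": 0, "wy": 0, "wz": -0.14, "hand": 1}
    - {"x": 0, "y": 0, "z": 0, "wx": 0, "wy": 0, "wz": 0, "hand": 1}

```text
time: 22.32
tool_pos: [0.443, 0.122, 0.1902]
tool_rot: [0.0, 0.927, 0.376, 0.0]
contact_force: [0.2, -1.2, 0.0]
gripper_width: 0.996
grasp_force: 0.0
```

```bash
python3 -c "
from h import *
go(.4428,.1223,.07,.77); print(manip.state()['joint_pos'].round(2))
c=calibration('wrist'); sc=grab_frame('scene'); w=grab_frame('wrist')
for a in (45,135,225,315):
    p=proj(c,(.4428+.0445*np.cos(.77+np.radians(a)),.1223+.0445*np.sin(.77+np.radians(a)),.124)); print(p.round(0)); cv2.drawMarker(w,(int(p[0]),int(p[1])),(0,0,255),0,12)
cv2.imwrite('pics/p4.png',cv2.resize(np.hstack([sc[70:320,100:400],w[50:300,100:400]]),(800,333)))"
```

```text
t 22.32 pos [0.443  0.122  0.1902] w 0.996 F 0.0 [ 0.2 -1.2  0. ]
 shift units (tool now) [ 0.    -0.003  0.801]  (aligned goal) [ 0.001 -0.002  0.801]  turn [ 0.001 -0.001  0.   ]
[ 0.11 -0.36  1.99 -0.    1.52  0.91]
[210. 153.]
[213. 229.]
[289. 229.]
[292. 153.]
```

View pics/p4.png

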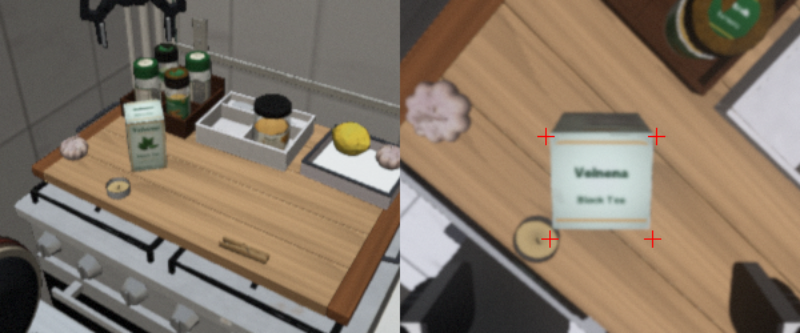

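The honey jar stands in the right caddy bay (scene crop (272,120)). The box is aligned with the tool, and its top face centres on about (602,181), roughly 3 mm ahead of the mark.

>>> send_rows:
  rows:
    - {"x": 0.02, "y": -0.002, "z": 0.1, "wx": 0, "wy": 0, "wz": 0, "hand": 1}
    - {"x": 0, "y": 0, "z": 0.14, "wx": 0, "wy": 0, "wz": 0, "hand": 1}
    - {"x": 0, "y": 0, "z": 0.14, "wx": 0, "wy": 0, "wz": 0, "hand": 1}
    - {"x": 0, "y": 0, "z": 0.14, "wx": 0, "wy": 0, "wz": 0, "hand": 1}
    - {"x": 0, "y": 0, "z": 0.12, "wx": 0, "wy": 0, "wz": 0, "hand": 1}
    - {"x": 0, "y": 0, "z": 0.08, "wx": 0, "wy": 0, "wz": 0, "hand": 1}
    - {"x": 0, "y": 0, "z": 0.05, "wx": 0, "wy": 0, "wz": 0, "hand": 1}
    - {"x": 0, "y": 0, "z": 0.03, "wx": 0, "wy": 0, "wz": 0, "hand": 1}
    - {"x": 0, "y": 0, "z": 0, "wx": 0, "wy": 0, "wz": 0, "hand": 0.8}
    - {"x": 0, "y": 0, "z": 0, "wx": 0, "wy": 0, "wz": 0, "hand": 0.6}

```text
time: 23.25
tool_pos: [0.445, 0.1249, 0.0703]
tool_rot: [0.0, 0.927, 0.375, 0.001]
contact_force: [0.8, 0.7, -0.1]
gripper_width: 0.803
grasp_force: 0.0
```

>>> send_rows:
  rows:
    - {"x": 0, "y": 0, "z": 0, "wx": 0, "wy": 0, "wz": 0, "hand": -1}
    - {"x": 0, "y": 0, "z": 0, "wx": 0, "wy": 0, "wz": 0, "hand": -1}
    - {"x": 0, "y": 0, "z": 0, "wx": 0, "wy": 0, "wz": 0, "hand": -1}
    - {"x": 0, "y": 0, "z": 0, "wx": 0, "wy": 0, "wz": 0, "hand": -1}
    - {"x": 0, "y": 0, "z": 0, "wx": 0, "wy": 0, "wz": 0, "hand": -1}
    - {"x": 0, "y": 0, "z": 0, "wx": 0, "wy": 0, "wz": 0, "hand": -1}
    - {"x": 0, "y": 0, "z": 0, "wx": 0, "wy": 0, "wz": 0, "hand": -1}
    - {"x": 0, "y": 0, "z": -0.03, "wx": 0, "wy": 0, "wz": 0, "hand": -1}
    - {"x": 0, "y": 0, "z": -0.08, "wx": 0, "wy": 0, "wz": 0, "hand": -1}
    - {"x": 0, "y": 0, "z": -0.12, "wx": 0, "wy": 0, "wz": 0, "hand": -1}

```text
time: 24.08
tool_pos: [0.4423, 0.1246, 0.1025]
tool_rot: [-0.001, 0.927, 0.375, -0.002]
contact_force: [0.1, 0.1, -1.4]
gripper_width: 0.718
grasp_force: 65.0
```

```bash
python3 -c "
from h import *
go(.574,.0441,.19,.0425+np.pi/2)"
```

```text
t 24.08 pos [0.4423 0.1246 0.1025] w 0.718 F 65.0 [ 0.1  0.1 -1.4]
 shift units (tool now) [ 0.255  0.995 -0.587]  (aligned goal) [-0.573  0.855 -0.583]  turn [-0.006  0.003 -1.075]
```

>>> send_rows:
  rows:
    - {"x": 0, "y": 0, "z": -0.14, "wx": 0, "wy": 0, "wz": 0, "hand": -1}
    - {"x": 0, "y": 0, "z": -0.15, "wx": 0, "wy": 0, "wz": 0, "hand": -1}
    - {"x": 0, "y": 0, "z": -0.15, "wx": 0, "wy": 0, "wz": -0.05, "hand": -1}
    - {"x": 0, "y": 0, "z": -0.08, "wx": 0, "wy": 0, "wz": -0.1, "hand": -1}
    - {"x": 0, "y": 0, "z": -0.03, "wx": 0, "wy": 0, "wz": -0.13, "hand": -1}
    - {"x": 0, "y": 0, "z": 0, "wx": 0, "wy": 0, "wz": -0.14, "hand": -1}
    - {"x": 0, "y": 0, "z": 0, "wx": 0, "wy": 0, "wz": -0.14, "hand": -1}
    - {"x": 0, "y": 0, "z": 0, "wx": 0, "wy": 0, "wz": -0.14, "hand": -1}
    - {"x": 0, "y": 0, "z": 0, "wx": 0, "wy": 0, "wz": -0.14, "hand": -1}
    - {"x": 0, "y": 0, "z": 0, "wx": 0, "wy": 0, "wz": -0.13, "hand": -1}

```text
time: 24.92
tool_pos: [0.4439, 0.1247, 0.1867]
tool_rot: [-0.0, 0.719, 0.695, -0.0]
contact_force: [-0.3, 0.9, -0.5]
gripper_width: 0.716
grasp_force: 65.0
```

>>> send_rows:
  rows:
    - {"x": 0, "y": 0, "z": 0, "wx": 0, "wy": 0, "wz": -0.105, "hand": -1}
    - {"x": -0.03, "y": 0.05, "z": 0, "wx": 0, "wy": 0, "wz": 0, "hand": -1}
    - {"x": -0.07, "y": 0.1, "z": 0, "wx": 0, "wy": 0, "wz": 0, "hand": -1}
    - {"x": -0.1, "y": 0.15, "z": 0, "wx": 0, "wy": 0, "wz": 0, "hand": -1}
    - {"x": -0.1, "y": 0.15, "z": 0, "wx": 0, "wy": 0, "wz": 0, "hand": -1}
    - {"x": -0.1, "y": 0.15, "z": 0, "wx": 0, "wy": 0, "wz": 0, "hand": -1}
    - {"x": -0.1, "y": 0.13, "z": 0, "wx": 0, "wy": 0, "wz": 0, "hand": -1}
    - {"x": -0.05, "y": 0.09, "z": 0, "wx": 0, "wy": 0, "wz": 0, "hand": -1}
    - {"x": -0.023, "y": 0.035, "z": 0, "wx": 0, "wy": 0, "wz": 0, "hand": -1}
    - {"x": 0, "y": 0, "z": 0, "wx": 0, "wy": 0, "wz": 0, "hand": -1}

```text
time: 25.75
tool_pos: [0.5769, 0.0435, 0.1862]
tool_rot: [-0.0, 0.693, 0.721, -0.0]
contact_force: [-0.3, 0.9, -1.3]
gripper_width: 0.717
grasp_force: 65.1
```

>>> send_rows:
  rows:
    - {"x": 0, "y": 0, "z": 0, "wx": 0, "wy": 0, "wz": 0, "hand": -1}
    - {"x": 0, "y": 0, "z": 0, "wx": 0, "wy": 0, "wz": 0, "hand": -1}
    - {"x": 0, "y": 0, "z": 0, "wx": 0, "wy": 0, "wz": 0, "hand": -1}
    - {"x": 0, "y": 0, "z": 0, "wx": 0, "wy": 0, "wz": 0, "hand": -1}
    - {"x": 0, "y": 0, "z": 0, "wx": 0, "wy": 0, "wz": 0, "hand": -1}
    - {"x": 0, "y": 0, "z": 0, "wx": 0, "wy": 0, "wz": 0, "hand": -1}
    - {"x": 0, "y": 0, "z": 0, "wx": 0, "wy": 0, "wz": 0, "hand": -1}
    - {"x": 0, "y": 0, "z": 0, "wx": 0, "wy": 0, "wz": 0, "hand": -1}
    - {"x": 0, "y": 0, "z": 0, "wx": 0, "wy": 0, "wz": 0, "hand": -1}
    - {"x": 0, "y": 0, "z": 0, "wx": 0, "wy": 0, "wz": 0, "hand": -1}

```text
time: 26.58
tool_pos: [0.5761, 0.0445, 0.1864]
tool_rot: [-0.0, 0.692, 0.722, -0.0]
contact_force: [0.1, -0.3, -1.0]
gripper_width: 0.717
grasp_force: 65.1
```

```bash
python3 -c "
from h import *
go(.574,.0441,.0758,.0425+np.pi/2)
c=calibration('wrist'); sc=grab_frame('scene'); w=grab_frame('wrist')
p=np.array([.5952,.0029]); g=np.array([[np.cos(.0425),-np.sin(.0425)],[np.sin(.0425),np.cos(.0425)]])
for a,b in [(.02,.0815),(.02,.0025),(-.059,.0815),(-.059,.0025)]:
    q=proj(c,[*(p+g@[a,b]),.062]); print(q.round()); cv2.drawMarker(w,tuple(int(i) for i in q),(0,0,255),0,12)
cv2.imwrite('pics/p5.png',cv2.resize(np.hstack([sc[70:320,100:400],w[50:300,100:400]]),(800,333)))"
```

```text
t 26.58 pos [0.5761 0.0445 0.1864] w 0.717 F 65.1 [ 0.1 -0.3 -1. ]
 shift units (tool now) [-0.002 -0.014  0.737]  (aligned goal) [-0.002 -0.014  0.737]  turn [-0. -0.  0.]
[291. 134.]
[288. 214.]
[206. 134.]
[209. 214.]
```

View pics/p5.png

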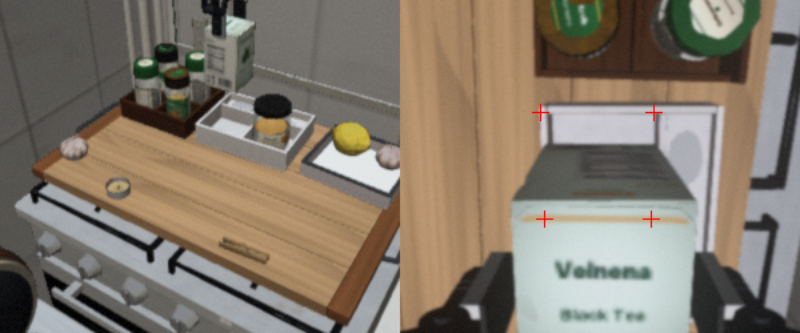

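The held box is upright. The bay corners appear at about (548,110) and (657,112), so its centre is about 2–3 mm to +x of the mark. I'll keep the present x and lower.

>>> send_rows:
  rows:
    - {"x": 0, "y": 0, "z": 0.08, "wx": 0, "wy": 0, "wz": 0, "hand": -1}
    - {"x": 0, "y": 0, "z": 0.12, "wx": 0, "wy": 0, "wz": 0, "hand": -1}
    - {"x": 0, "y": 0, "z": 0.12, "wx": 0, "wy": 0, "wz": 0, "hand": -1}
    - {"x": 0, "y": 0, "z": 0.12, "wx": 0, "wy": 0, "wz": 0, "hand": -1}
    - {"x": 0, "y": 0, "z": 0.11, "wx": 0, "wy": 0, "wz": 0, "hand": -1}
    - {"x": 0, "y": 0, "z": 0.07, "wx": 0, "wy": 0, "wz": 0, "hand": -1}
    - {"x": 0, "y": 0, "z": 0.05, "wx": 0, "wy": 0, "wz": 0, "hand": -1}
    - {"x": 0, "y": 0, "z": 0.03, "wx": 0, "wy": 0, "wz": 0, "hand": -1}
    - {"x": 0, "y": 0, "z": 0.02, "wx": 0, "wy": 0, "wz": 0, "hand": -1}
    - {"x": 0, "y": 0, "z": 0.01, "wx": 0, "wy": 0, "wz": 0, "hand": -1}

```text
time: 27.52
tool_pos: [0.5765, 0.0445, 0.0771]
tool_rot: [0.0, 0.692, 0.722, 0.0]
contact_force: [-0.1, -0.7, -0.4]
gripper_width: 0.712
grasp_force: 65.1
```

```bash
python3 -c "
from h import *
go(.576,.0441,.0758,.0425+np.pi/2)"
```

```text
t 27.52 pos [0.5765 0.0445 0.0771] w 0.712 F 65.1 [-0.1 -0.7 -0.4]
 shift units (tool now) [-0.002 -0.003  0.009]  (aligned goal) [-0.002 -0.003  0.009]  turn [0.001 0.    0.   ]
```

>>> send_rows:
  rows:
    - {"x": 0, "y": 0, "z": 0.006, "wx": 0, "wy": 0, "wz": 0, "hand": -1}
    - {"x": 0, "y": 0, "z": 0.004, "wx": 0, "wy": 0, "wz": 0, "hand": -1}
    - {"x": 0, "y": 0, "z": 0, "wx": 0, "wy": 0, "wz": 0, "hand": -1}
    - {"x": 0, "y": 0, "z": 0, "wx": 0, "wy": 0, "wz": 0, "hand": -1}
    - {"x": 0, "y": 0, "z": 0, "wx": 0, "wy": 0, "wz": 0, "hand": 0.5}
    - {"x": 0, "y": 0, "z": 0, "wx": 0, "wy": 0, "wz": 0, "hand": 0.6}
    - {"x": 0, "y": 0, "z": 0, "wx": 0, "wy": 0, "wz": 0, "hand": 0.7}
    - {"x": 0, "y": 0, "z": 0, "wx": 0, "wy": 0, "wz": 0, "hand": 0.85}
    - {"x": 0, "y": 0, "z": 0, "wx": 0, "wy": 0, "wz": 0, "hand": 0.85}
    - {"x": 0, "y": 0, "z": 0, "wx": 0, "wy": 0, "wz": 0, "hand": 0.85}

```text
time: 28.35
tool_pos: [0.5761, 0.0445, 0.0752]
tool_rot: [-0.0, 0.692, 0.722, -0.0]
contact_force: [0.2, 0.4, 0.5]
gripper_width: 0.923
grasp_force: 0.0
```

```bash
python3 -c "
from h import *
go(.3838,.236,.19,np.pi/2)"
```

```text
t 28.35 pos [0.5761 0.0445 0.0752] w 0.923 F 0.0 [0.2 0.4 0.5]
 shift units (tool now) [ 1.33  -1.226 -0.765]  (aligned goal) [ 1.276 -1.282 -0.765]  turn [-0.    -0.     0.055]
```

>>> send_rows:
  rows:
    - {"x": 0, "y": 0, "z": -0.08, "wx": 0, "wy": 0, "wz": 0, "hand": 0.85}
    - {"x": 0, "y": 0, "z": -0.15, "wx": 0, "wy": 0, "wz": 0, "hand": 0.85}
    - {"x": 0, "y": 0, "z": -0.2, "wx": 0, "wy": 0, "wz": 0, "hand": 0.85}
    - {"x": 0, "y": 0, "z": -0.2, "wx": 0, "wy": 0, "wz": 0, "hand": 0.85}
    - {"x": 0, "y": 0, "z": -0.135, "wx": 0, "wy": 0, "wz": 0.055, "hand": 1}
    - {"x": 0.05, "y": -0.05, "z": 0, "wx": 0, "wy": 0, "wz": 0, "hand": 1}
    - {"x": 0.12, "y": -0.12, "z": 0, "wx": 0, "wy": 0, "wz": 0, "hand": 1}
    - {"x": 0.17, "y": -0.17, "z": 0, "wx": 0, "wy": 0, "wz": 0, "hand": 1}
    - {"x": 0.17, "y": -0.17, "z": 0, "wx": 0, "wy": 0, "wz": 0, "hand": 1}
    - {"x": 0.17, "y": -0.17, "z": 0, "wx": 0, "wy": 0, "wz": 0, "hand": 1}

```text
time: 29.18
tool_pos: [0.4725, 0.1473, 0.1898]
tool_rot: [-0.0, 0.707, 0.707, -0.0]
contact_force: [0.3, 0.3, 0.3]
gripper_width: 0.999
grasp_force: 0.0
```

>>> send_rows:
  rows:
    - {"x": 0.17, "y": -0.17, "z": 0, "wx": 0, "wy": 0, "wz": 0, "hand": 1}
    - {"x": 0.17, "y": -0.17, "z": 0, "wx": 0, "wy": 0, "wz": 0, "hand": 1}
    - {"x": 0.14, "y": -0.14, "z": 0, "wx": 0, "wy": 0, "wz": 0, "hand": 1}
    - {"x": 0.08, "y": -0.08, "z": 0, "wx": 0, "wy": 0, "wz": 0, "hand": 1}
    - {"x": 0.036, "y": -0.042, "z": 0, "wx": 0, "wy": 0, "wz": 0, "hand": 1}
    - {"x": 0, "y": 0, "z": 0, "wx": 0, "wy": 0, "wz": 0, "hand": 1}
    - {"x": 0, "y": 0, "z": 0, "wx": 0, "wy": 0, "wz": 0, "hand": 1}
    - {"x": 0, "y": 0, "z": 0, "wx": 0, "wy": 0, "wz": 0, "hand": 1}
    - {"x": 0, "y": 0, "z": 0, "wx": 0, "wy": 0, "wz": 0, "hand": 1}
    - {"x": 0, "y": 0, "z": 0, "wx": 0, "wy": 0, "wz": 0, "hand": 1}

```text
time: 30.02
tool_pos: [0.3845, 0.2353, 0.1901]
tool_rot: [0.0, 0.708, 0.706, -0.0]
contact_force: [-0.3, 0.6, 0.1]
gripper_width: 1.001
grasp_force: 0.0
```

```bash
python3 -c "
from h import *
go(.3838,.236,.023,np.pi/2)
c=calibration('wrist'); sc=grab_frame('scene'); w=grab_frame('wrist')
for s in (-.024,.024):
    q=proj(c,(.3838+s,.236,.041)); print(q.round(1)); cv2.drawMarker(w,tuple(int(i) for i in q),(0,0,255),0,8)
cv2.imwrite('pics/p6.png',cv2.resize(np.hstack([sc[70:320,100:400],w[50:300,100:400]]),(800,333)))"
```

```text
t 30.02 pos [0.3845 0.2353 0.1901] w 1.001 F 0.0 [-0.3  0.6  0.1]
 shift units (tool now) [ 0.005 -0.005  1.114]  (aligned goal) [ 0.005 -0.005  1.114]  turn [-0.     0.    -0.002]
[226.8 169.1]
[273.2 169. ]
```

View pics/p6.png

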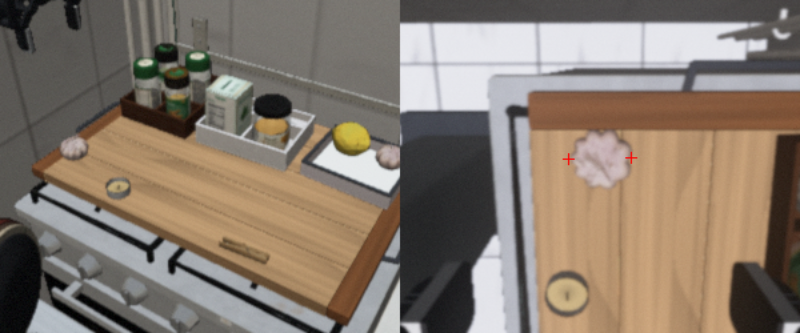

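The tea box stands in the left caddy bay beside the honey jar. The garlic, centred at about (603,159), lies within 2 mm of the mark, so I'm descending on it.

>>> send_rows:
  rows:
    - {"x": 0.005, "y": 0.008, "z": 0.1, "wx": 0, "wy": 0, "wz": 0, "hand": 1}
    - {"x": 0, "y": 0, "z": 0.2, "wx": 0, "wy": 0, "wz": 0, "hand": 1}
    - {"x": 0, "y": 0, "z": 0.2, "wx": 0, "wy": 0, "wz": 0, "hand": 1}
    - {"x": 0, "y": 0, "z": 0.2, "wx": 0, "wy": 0, "wz": 0, "hand": 1}
    - {"x": 0, "y": 0, "z": 0.16, "wx": 0, "wy": 0, "wz": 0, "hand": 1}
    - {"x": 0, "y": 0, "z": 0.1, "wx": 0, "wy": 0, "wz": 0, "hand": 1}
    - {"x": 0, "y": 0, "z": 0.07, "wx": 0, "wy": 0, "wz": 0, "hand": 1}
    - {"x": 0, "y": 0, "z": 0.05, "wx": 0, "wy": 0, "wz": 0, "hand": 1}
    - {"x": 0, "y": 0, "z": 0.025, "wx": 0, "wy": 0, "wz": 0, "hand": 1}
    - {"x": 0, "y": 0, "z": 0, "wx": 0, "wy": 0, "wz": 0, "hand": 1}

```text
time: 30.95
tool_pos: [0.3852, 0.2366, 0.0243]
tool_rot: [-0.0, 0.707, 0.707, -0.0]
contact_force: [0.1, 0.8, -0.1]
gripper_width: 1.003
grasp_force: 0.0
```

```bash
python3 -c "
from h import *
go(.3855,.236,.022,np.pi/2)"
```

```text
t 30.95 pos [0.3852 0.2366 0.0243] w 1.003 F 0.0 [ 0.1  0.8 -0.1]
 shift units (tool now) [-0.004  0.002  0.015]  (aligned goal) [-0.004  0.002  0.015]  turn [-0.     0.    -0.001]
```

>>> send_rows:
  rows:
    - {"x": 0, "y": 0, "z": 0.015, "wx": 0, "wy": 0, "wz": 0, "hand": 0.7}
    - {"x": 0, "y": 0, "z": 0, "wx": 0, "wy": 0, "wz": 0, "hand": 0.5}
    - {"x": 0, "y": 0, "z": 0, "wx": 0, "wy": 0, "wz": 0, "hand": 0.3}
    - {"x": 0, "y": 0, "z": 0, "wx": 0, "wy": 0, "wz": 0, "hand": 0.1}
    - {"x": 0, "y": 0, "z": 0, "wx": 0, "wy": 0, "wz": 0, "hand": -1}
    - {"x": 0, "y": 0, "z": 0, "wx": 0, "wy": 0, "wz": 0, "hand": -1}
    - {"x": 0, "y": 0, "z": 0, "wx": 0, "wy": 0, "wz": 0, "hand": -1}
    - {"x": 0, "y": 0, "z": 0, "wx": 0, "wy": 0, "wz": 0, "hand": -1}
    - {"x": 0, "y": 0, "z": 0, "wx": 0, "wy": 0, "wz": 0, "hand": -1}
    - {"x": 0, "y": 0, "z": 0, "wx": 0, "wy": 0, "wz": 0, "hand": -1}

```text
time: 31.78
tool_pos: [0.3895, 0.2387, 0.0263]
tool_rot: [0.002, 0.707, 0.707, 0.005]
contact_force: [2.4, 2.1, 9.4]
gripper_width: 0.005
grasp_force: 5.2
```

```bash
python3 -c "
from h import *
go(.5742,-.1841,.19,np.pi/2)"
```

```text
t 31.78 pos [0.3895 0.2387 0.0263] w 0.005 F 5.2 [2.4 2.1 9.4]
 shift units (tool now) [-2.813  1.243 -1.092]  (aligned goal) [-2.819  1.231 -1.091]  turn [ 0.012 -0.006 -0.001]
```

```bash
python3 -c "
from h import *
sc=grab_frame('scene'); w=grab_frame('wrist')
cv2.imwrite('pics/p7.png',np.hstack([cv2.resize(sc[100:300,80:280],(400,400)),cv2.resize(w,(400,400))]))"
```

```text
(no output)
```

View pics/p7.png

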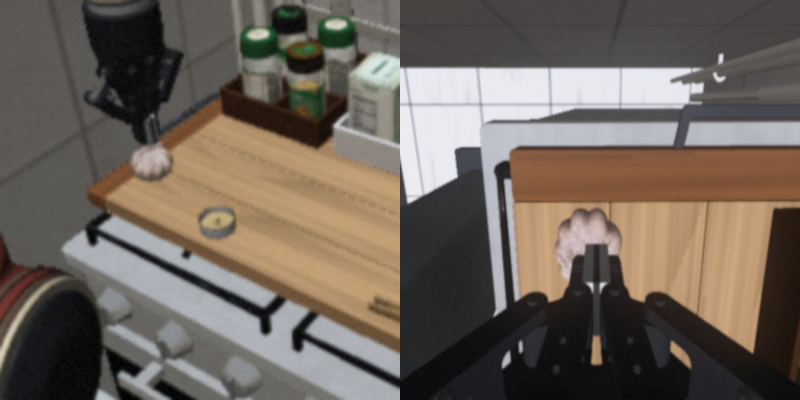

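```bash
python3 -c "
from h import *
c=calibration('wrist')
for z in (.035,.041,.05): print(pt(c,(240.6,235.2),z).round(4),pt(c,(245,235.2),z).round(4))
print(proj(c,(.3895,.2387,.0263)), proj(c,(.385,.236,.041)))
c=calibration('scene')
print(pt(c,(80+151/2,100+163/2),.041),proj(c,(.3895,.2387,.0263)), proj(c,(.385,.236,.041)))
"
```

```text
[0.3837 0.2349 0.035 ] [0.3862 0.2349 0.035 ]
[0.3839 0.2375 0.041 ] [0.3863 0.2375 0.041 ]
[0.3841 0.2414 0.05  ] [0.3864 0.2414 0.05  ]
[250.53978965 223.36489176] [242.65466708 237.69596651]
[0.38156596 0.23175727 0.041     ] [156.76142734 183.90885637] [155.20624328 180.14400264]
```

The fingers shut over the top of the bulb because the pads were too high. The garlic still sits at about (0.385, 0.237), so I'll open, go lower and regrip.

>>> send_rows:
  rows:
    - {"x": 0, "y": 0, "z": -0.01, "wx": 0, "wy": 0, "wz": 0, "hand": -0.5}
    - {"x": 0, "y": 0, "z": 0, "wx": 0, "wy": 0, "wz": 0, "hand": 0}
    - {"x": 0, "y": 0, "z": 0, "wx": 0, "wy": 0, "wz": 0, "hand": 0.5}
    - {"x": 0, "y": 0, "z": 0, "wx": 0, "wy": 0, "wz": 0, "hand": 0.9}
    - {"x": 0, "y": 0, "z": 0, "wx": 0, "wy": 0, "wz": 0, "hand": 0.9}
    - {"x": 0, "y": 0, "z": 0, "wx": 0, "wy": 0, "wz": 0, "hand": 0.9}
    - {"x": 0, "y": 0, "z": 0, "wx": 0, "wy": 0, "wz": 0, "hand": 0.9}
    - {"x": 0, "y": 0, "z": 0, "wx": 0, "wy": 0, "wz": 0, "hand": 0.9}
    - {"x": 0, "y": 0, "z": 0, "wx": 0, "wy": 0, "wz": 0, "hand": 0.9}
    - {"x": 0, "y": 0, "z": 0, "wx": 0, "wy": 0, "wz": 0, "hand": 0.9}

```text
time: 32.72
tool_pos: [0.3849, 0.2366, 0.0235]
tool_rot: [-0.0, 0.707, 0.707, -0.0]
contact_force: [-0.5, 0.7, -0.2]
gripper_width: 0.95
grasp_force: 0.0
```

```bash
python3 -c "
from h import *
go(.385,.237,.015,np.pi/2)
c=calibration('wrist'); w=grab_frame('wrist')
for X in [(.361,.237,.041),(.409,.237,.041),(.385,.237,.015)]:
    q=proj(c,X); print(q.round(1)); cv2.drawMarker(w,tuple(int(i) for i in q),(0,0,255),0,8)
cv2.imwrite('pics/p8.png',w[130:])"
```

```text
t 32.72 pos [0.3849 0.2366 0.0235] w 0.95 F 0.0 [-0.5  0.7 -0.2]
 shift units (tool now) [0.002 0.    0.057]  (aligned goal) [0.002 0.    0.057]  turn [-0.  0. -0.]
[206.5 234.7]
[294.7 234.6]
[250.6 217.7]
```

View pics/p8.png

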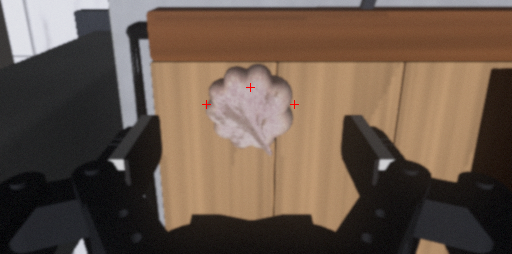

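The garlic is upright and centred between the open fingers, at about (250,107). I'm going 9 mm lower and closing.

>>> send_rows:
  rows:
    - {"x": 0, "y": 0, "z": 0.02, "wx": 0, "wy": 0, "wz": 0, "hand": 0.9}
    - {"x": 0, "y": 0, "z": 0.02, "wx": 0, "wy": 0, "wz": 0, "hand": 0.8}
    - {"x": 0, "y": 0, "z": 0.014, "wx": 0, "wy": 0, "wz": 0, "hand": 0.7}
    - {"x": 0, "y": 0, "z": 0, "wx": 0, "wy": 0, "wz": 0, "hand": 0.5}
    - {"x": 0, "y": 0, "z": 0, "wx": 0, "wy": 0, "wz": 0, "hand": 0.3}
    - {"x": 0, "y": 0, "z": 0, "wx": 0, "wy": 0, "wz": 0, "hand": 0.2}
    - {"x": 0, "y": 0, "z": 0, "wx": 0, "wy": 0, "wz": 0, "hand": 0.1}
    - {"x": 0, "y": 0, "z": 0, "wx": 0, "wy": 0, "wz": 0, "hand": 0.05}
    - {"x": 0, "y": 0, "z": 0, "wx": 0, "wy": 0, "wz": 0, "hand": 0.05}
    - {"x": 0, "y": 0, "z": 0, "wx": 0, "wy": 0, "wz": 0, "hand": 0.05}

```text
time: 33.6
tool_pos: [0.3852, 0.2367, 0.0157]
tool_rot: [0.0, 0.707, 0.707, 0.0]
contact_force: [0.7, 0.3, -1.1]
gripper_width: 0.524
grasp_force: 0.0
```

>>> send_rows:
  rows:
    - {"x": 0, "y": 0, "z": 0.008, "wx": 0, "wy": 0, "wz": 0, "hand": 0.1}
    - {"x": 0, "y": 0, "z": 0.007, "wx": 0, "wy": 0, "wz": 0, "hand": 0.1}
    - {"x": 0, "y": 0, "z": 0, "wx": 0, "wy": 0, "wz": 0, "hand": 0.05}
    - {"x": 0, "y": 0, "z": 0, "wx": 0, "wy": 0, "wz": 0, "hand": 0}
    - {"x": 0, "y": 0, "z": 0, "wx": 0, "wy": 0, "wz": 0, "hand": -0.05}
    - {"x": 0, "y": 0, "z": 0, "wx": 0, "wy": 0, "wz": 0, "hand": -0.1}
    - {"x": 0, "y": 0, "z": 0, "wx": 0, "wy": 0, "wz": 0, "hand": -0.1}
    - {"x": 0, "y": 0, "z": 0, "wx": 0, "wy": 0, "wz": 0, "hand": -0.1}
    - {"x": 0, "y": 0, "z": 0, "wx": 0, "wy": 0, "wz": 0, "hand": -0.1}
    - {"x": 0, "y": 0, "z": 0, "wx": 0, "wy": 0, "wz": 0, "hand": -0.1}

```text
time: 34.43
tool_pos: [0.3851, 0.2367, 0.0133]
tool_rot: [-0.0, 0.707, 0.707, 0.0]
contact_force: [0.2, -0.0, 0.4]
gripper_width: 0.453
grasp_force: 0.0
```

>>> send_rows:
  rows:
    - {"x": 0, "y": 0, "z": 0, "wx": 0, "wy": 0, "wz": 0, "hand": 0.2}
    - {"x": 0, "y": 0, "z": 0, "wx": 0, "wy": 0, "wz": 0, "hand": 0.5}
    - {"x": 0, "y": 0, "z": 0, "wx": 0, "wy": 0, "wz": 0, "hand": 0.5}
    - {"x": 0, "y": 0, "z": 0, "wx": 0, "wy": 0, "wz": 0, "hand": 0.5}
    - {"x": 0, "y": 0, "z": 0.01, "wx": 0, "wy": 0, "wz": 0, "hand": 0.5}
    - {"x": 0, "y": 0, "z": 0.01, "wx": 0, "wy": 0, "wz": 0, "hand": 0.5}
    - {"x": 0, "y": 0, "z": 0.01, "wx": 0, "wy": 0, "wz": 0, "hand": 0.5}
    - {"x": 0, "y": 0, "z": 0, "wx": 0, "wy": 0, "wz": 0, "hand": 0.5}
    - {"x": 0, "y": 0, "z": 0, "wx": 0, "wy": 0, "wz": 0, "hand": 0.5}
    - {"x": 0, "y": 0, "z": 0, "wx": 0, "wy": 0, "wz": 0, "hand": 0.5}

```text
time: 35.27
tool_pos: [0.385, 0.2367, 0.0087]
tool_rot: [-0.0, 0.707, 0.707, -0.0]
contact_force: [1.0, 0.0, 1.1]
gripper_width: 0.755
grasp_force: 0.0
```

```bash
python3 -c "
from h import *
go(.385,.237,.015,np.pi/2); print(manip.state()['ft_torque'])
c=calibration('wrist'); w=grab_frame('wrist'); cv2.imwrite('pics/p9.png',w)
print(proj(c,(.385,.237,.041)))
# garlic mask: pale pinkish
h=cv2.cvtColor(w,cv2.COLOR_BGR2HSV).astype(int); m=((h[...,1]<75)&(h[...,2]>110)).astype(np.uint8); m[:190]=0
m[:, :130]=0; m[:,380:]=0
n,l,st,ce=cv2.connectedComponentsWithStats(m)
for i in np.argsort(-st[1:,4])[:4]+1: print(st[i],ce[i].round(1),pt(c,ce[i],.041).round(4))
"
```

```text
t 35.27 pos [0.385  0.2367 0.0087] w 0.755 F 0.0 [1.  0.  1.1]
 shift units (tool now) [ 0.002 -0.    -0.042]  (aligned goal) [ 0.002 -0.    -0.042]  turn [-0.  0. -0.]
[-0.0426252   0.01572567 -0.02531646]
[250.31809412 246.647461  ]
[ 202  206   94   99 6272] [249.5 251.9] [0.3846 0.2341 0.041 ]
[133 190  15  68 560] [140.4 220.9] [0.3313 0.2508 0.041 ]
[348 280  13  12 106] [352.6 284.5] [0.4381 0.2154 0.041 ]
[142 280  14  11 106] [149.5 284.4] [0.3326 0.2156 0.041 ]
```

```bash
python3 -c "
from h import *
s=manip.state(); t=s['tool_pos']; c=calibration('wrist')
print('cam centre rel tcp', (-c['R'].T@c['t']-t).round(4))
w=.755*.085/2
for k in (0,.01,.02,.03,.04,.05):
  for o in (.011,-.011):
    print(k,o,[proj(c,(t[0]+sg*w,t[1]+o,t[2]+k)).round(0) for sg in(-1,1)])
im=cv2.imread('pics/p9.png')
cv2.imwrite('pics/p9z.png',cv2.resize(im[180:384,60:440],None,fx=2,fy=2))
"
```

```text
cam centre rel tcp [0.0003 0.0722 0.1811]
0 0.011 [array([196., 206.]), array([305., 206.])]
0 -0.011 [array([198., 240.]), array([303., 240.])]
0.01 0.011 [array([193., 212.]), array([308., 212.])]
0.01 -0.011 [array([195., 248.]), array([306., 248.])]
0.02 0.011 [array([190., 218.]), array([311., 218.])]
0.02 -0.011 [array([192., 256.]), array([309., 256.])]
0.03 0.011 [array([186., 225.]), array([315., 225.])]
0.03 -0.011 [array([188., 265.]), array([312., 265.])]
0.04 0.011 [array([182., 233.]), array([319., 233.])]
0.04 -0.011 [array([185., 275.]), array([316., 275.])]
0.05 0.011 [array([177., 242.]), array([323., 242.])]
0.05 -0.011 [array([180., 286.]), array([320., 286.])]
```

View pics/p9z.png

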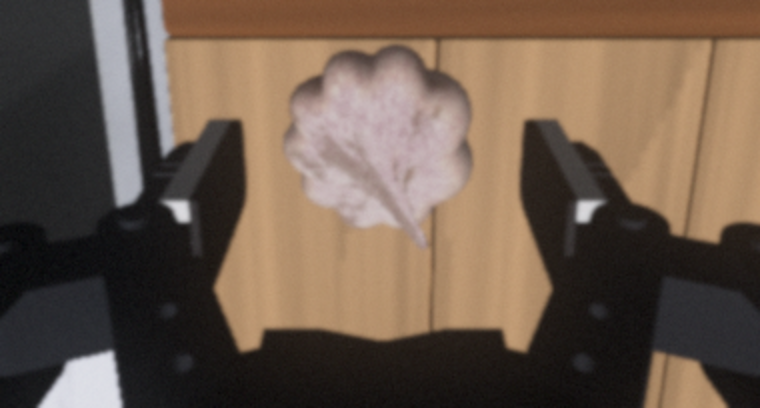

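The tips look to be about 4 cm above the reported TCP here, with no floor contact force, so the pads are still above the widest band. I'm going down in small steps and watching the force.

>>> send_rows:
  rows:
    - {"x": 0, "y": 0, "z": 0.012, "wx": 0, "wy": 0, "wz": 0, "hand": 0.6}
    - {"x": 0, "y": 0, "z": 0.012, "wx": 0, "wy": 0, "wz": 0, "hand": 0.6}
    - {"x": 0, "y": 0, "z": 0.012, "wx": 0, "wy": 0, "wz": 0, "hand": 0.6}
    - {"x": 0, "y": 0, "z": 0.012, "wx": 0, "wy": 0, "wz": 0, "hand": 0.6}
    - {"x": 0, "y": 0, "z": 0, "wx": 0, "wy": 0, "wz": 0, "hand": 0.6}
    - {"x": 0, "y": 0, "z": 0, "wx": 0, "wy": 0, "wz": 0, "hand": 0.3}
    - {"x": 0, "y": 0, "z": 0, "wx": 0, "wy": 0, "wz": 0, "hand": 0.1}
    - {"x": 0, "y": 0, "z": 0, "wx": 0, "wy": 0, "wz": 0, "hand": 0}
    - {"x": 0, "y": 0, "z": 0, "wx": 0, "wy": 0, "wz": 0, "hand": -0.05}
    - {"x": 0, "y": 0, "z": 0, "wx": 0, "wy": 0, "wz": 0, "hand": -0.05}

```text
time: 36.15
tool_pos: [0.3857, 0.2368, 0.0023]
tool_rot: [0.0, 0.707, 0.707, 0.0]
contact_force: [-0.2, -0.1, 4.6]
gripper_width: 0.484
grasp_force: 55.3
```

>>> send_rows:
  rows:
    - {"x": 0, "y": 0, "z": 0, "wx": 0, "wy": 0, "wz": 0, "hand": 0.3}
    - {"x": 0, "y": 0, "z": 0, "wx": 0, "wy": 0, "wz": 0, "hand": 0.5}
    - {"x": 0, "y": 0, "z": 0, "wx": 0, "wy": 0, "wz": 0, "hand": 0.5}
    - {"x": 0, "y": 0, "z": 0, "wx": 0, "wy": 0, "wz": 0, "hand": 0.5}
    - {"x": 0, "y": 0, "z": 0.01, "wx": 0, "wy": 0, "wz": 0, "hand": 0.5}
    - {"x": 0, "y": 0, "z": 0.01, "wx": 0, "wy": 0, "wz": 0, "hand": 0.5}
    - {"x": 0, "y": 0, "z": 0.01, "wx": 0, "wy": 0, "wz": 0, "hand": 0.5}
    - {"x": 0, "y": 0, "z": 0, "wx": 0, "wy": 0, "wz": 0, "hand": 0.5}
    - {"x": 0, "y": 0, "z": 0, "wx": 0, "wy": 0, "wz": 0, "hand": 0.5}
    - {"x": 0, "y": 0, "z": 0, "wx": 0, "wy": 0, "wz": 0, "hand": 0.5}

```text
time: 36.98
tool_pos: [0.3851, 0.2367, -0.0029]
tool_rot: [-0.0, 0.707, 0.707, -0.0]
contact_force: [-0.2, 0.4, 0.0]
gripper_width: 0.748
grasp_force: 0.0
```

>>> send_rows:
  rows:
    - {"x": 0, "y": 0, "z": 0, "wx": 0, "wy": 0, "wz": 0, "hand": 0.3}
    - {"x": 0, "y": 0, "z": 0, "wx": 0, "wy": 0, "wz": 0, "hand": 0.2}
    - {"x": 0, "y": 0, "z": 0, "wx": 0, "wy": 0, "wz": 0, "hand": 0.1}
    - {"x": 0, "y": 0, "z": 0, "wx": 0, "wy": 0, "wz": 0, "hand": 0.05}
    - {"x": 0, "y": 0, "z": 0, "wx": 0, "wy": 0, "wz": 0, "hand": 0}
    - {"x": 0, "y": 0, "z": 0, "wx": 0, "wy": 0, "wz": 0, "hand": -0.05}
    - {"x": 0, "y": 0, "z": 0, "wx": 0, "wy": 0, "wz": 0, "hand": -0.1}
    - {"x": 0, "y": 0, "z": 0, "wx": 0, "wy": 0, "wz": 0, "hand": -0.1}
    - {"x": 0, "y": 0, "z": 0, "wx": 0, "wy": 0, "wz": 0, "hand": -0.1}
    - {"x": 0, "y": 0, "z": 0, "wx": 0, "wy": 0, "wz": 0, "hand": -0.1}

```text
time: 37.82
tool_pos: [0.3855, 0.2368, -0.0021]
tool_rot: [0.0, 0.707, 0.707, 0.0]
contact_force: [-1.4, -1.4, 5.5]
gripper_width: 0.497
grasp_force: 60.0
```

>>> send_rows:
  rows:
    - {"x": 0, "y": 0, "z": 0, "wx": 0, "wy": 0, "wz": 0, "hand": -0.2}
    - {"x": 0, "y": 0, "z": -0.02, "wx": 0, "wy": 0, "wz": 0, "hand": -0.2}
    - {"x": 0, "y": 0, "z": -0.04, "wx": 0, "wy": 0, "wz": 0, "hand": -0.2}
    - {"x": 0, "y": 0, "z": -0.06, "wx": 0, "wy": 0, "wz": 0, "hand": -0.2}
    - {"x": 0, "y": 0, "z": -0.08, "wx": 0, "wy": 0, "wz": 0, "hand": -0.2}
    - {"x": 0, "y": 0, "z": -0.12, "wx": 0, "wy": 0, "wz": 0, "hand": -0.2}
    - {"x": 0, "y": 0, "z": -0.15, "wx": 0, "wy": 0, "wz": 0, "hand": -0.2}
    - {"x": 0, "y": 0, "z": -0.15, "wx": 0, "wy": 0, "wz": 0, "hand": -0.2}
    - {"x": 0, "y": 0, "z": -0.15, "wx": 0, "wy": 0, "wz": 0, "hand": -0.2}
    - {"x": 0, "y": 0, "z": -0.15, "wx": 0, "wy": 0, "wz": 0, "hand": -0.2}

```text
time: 38.65
tool_pos: [0.385, 0.2367, 0.1369]
tool_rot: [0.0, 0.707, 0.707, 0.0]
contact_force: [0.1, 0.1, -0.9]
gripper_width: 0.494
grasp_force: 60.8
```

```bash
python3 -c "
from h import *
go(.575,-.184,.15,np.pi/2)"
```

```text
t 38.65 pos [0.385  0.2367 0.1369] w 0.494 F 60.8 [ 0.1  0.1 -0.9]
 shift units (tool now) [-2.804  1.268 -0.088]  (aligned goal) [-2.805  1.267 -0.087]  turn [ 0.001 -0.    -0.   ]
```

>>> send_rows:
  rows:
    - {"x": -0.06, "y": 0.03, "z": -0.07, "wx": 0, "wy": 0, "wz": 0, "hand": -0.2}
    - {"x": -0.14, "y": 0.06, "z": -0.03, "wx": 0, "wy": 0, "wz": 0, "hand": -0.2}
    - {"x": -0.2, "y": 0.09, "z": 0, "wx": 0, "wy": 0, "wz": 0, "hand": -0.2}
    - {"x": -0.22, "y": 0.1, "z": 0, "wx": 0, "wy": 0, "wz": 0, "hand": -0.2}
    - {"x": -0.22, "y": 0.1, "z": 0, "wx": 0, "wy": 0, "wz": 0, "hand": -0.2}
    - {"x": -0.22, "y": 0.1, "z": 0, "wx": 0, "wy": 0, "wz": 0, "hand": -0.2}
    - {"x": -0.22, "y": 0.1, "z": 0, "wx": 0, "wy": 0, "wz": 0, "hand": -0.2}
    - {"x": -0.22, "y": 0.1, "z": 0, "wx": 0, "wy": 0, "wz": 0, "hand": -0.2}
    - {"x": -0.22, "y": 0.1, "z": 0, "wx": 0, "wy": 0, "wz": 0, "hand": -0.2}
    - {"x": -0.22, "y": 0.1, "z": 0, "wx": 0, "wy": 0, "wz": 0, "hand": -0.2}

```text
time: 39.48
tool_pos: [0.517, -0.0569, 0.1499]
tool_rot: [-0.0, 0.707, 0.707, -0.0]
contact_force: [0.5, 0.5, 0.1]
gripper_width: 0.495
grasp_force: 60.8
```

>>> send_rows:
  rows:
    - {"x": -0.22, "y": 0.1, "z": 0, "wx": 0, "wy": 0, "wz": 0, "hand": -0.2}
    - {"x": -0.22, "y": 0.1, "z": 0, "wx": 0, "wy": 0, "wz": 0, "hand": -0.2}
    - {"x": -0.2, "y": 0.09, "z": 0, "wx": 0, "wy": 0, "wz": 0, "hand": -0.2}
    - {"x": -0.14, "y": 0.06, "z": 0, "wx": 0, "wy": 0, "wz": 0, "hand": -0.2}
    - {"x": -0.06, "y": 0.03, "z": 0, "wx": 0, "wy": 0, "wz": 0, "hand": -0.2}
    - {"x": 0, "y": 0, "z": 0, "wx": 0, "wy": 0, "wz": 0.07, "hand": -0.2}
    - {"x": 0, "y": 0, "z": 0, "wx": 0, "wy": 0, "wz": 0.14, "hand": -0.2}
    - {"x": 0, "y": 0, "z": 0, "wx": 0, "wy": 0, "wz": 0.14, "hand": -0.2}
    - {"x": 0, "y": 0, "z": 0, "wx": 0, "wy": 0, "wz": 0.14, "hand": -0.2}
    - {"x": 0, "y": 0, "z": 0, "wx": 0, "wy": 0, "wz": 0.14, "hand": -0.2}

```text
time: 40.32
tool_pos: [0.5733, -0.18, 0.1498]
tool_rot: [-0.0, 0.86, 0.51, -0.0]
contact_force: [-0.5, -0.8, -0.1]
gripper_width: 0.494
grasp_force: 60.9
```

>>> send_rows:
  rows:
    - {"x": 0, "y": 0, "z": 0, "wx": 0, "wy": 0, "wz": 0.15, "hand": -0.2}
    - {"x": 0, "y": 0, "z": 0, "wx": 0, "wy": 0, "wz": 0.15, "hand": -0.2}
    - {"x": 0, "y": 0, "z": 0, "wx": 0, "wy": 0, "wz": 0.15, "hand": -0.2}
    - {"x": 0, "y": 0, "z": 0, "wx": 0, "wy": 0, "wz": 0.15, "hand": -0.2}
    - {"x": 0, "y": 0, "z": 0, "wx": 0, "wy": 0, "wz": 0.15, "hand": -0.2}
    - {"x": 0, "y": 0, "z": 0, "wx": 0, "wy": 0, "wz": 0.15, "hand": -0.2}
    - {"x": 0, "y": 0, "z": 0, "wx": 0, "wy": 0, "wz": 0.15, "hand": -0.2}
    - {"x": 0, "y": 0, "z": 0, "wx": 0, "wy": 0, "wz": 0.15, "hand": -0.2}
    - {"x": 0, "y": 0, "z": 0, "wx": 0, "wy": 0, "wz": 0.15, "hand": -0.2}
    - {"x": 0, "y": 0, "z": 0, "wx": 0, "wy": 0, "wz": 0.09, "hand": -0.2}

```text
time: 41.15
tool_pos: [0.5733, -0.1799, 0.1498]
tool_rot: [-0.0, 1.0, -0.03, -0.0]
contact_force: [-0.2, -0.4, -0.9]
gripper_width: 0.493
grasp_force: 60.9
```

```bash
python3 -c "
from h import *
go(.575,-.184,.0035,-.0574)"
```

```text
t 41.15 pos [ 0.5733 -0.1799  0.1498] w 0.493 F 60.9 [-0.2 -0.4 -0.9]
 shift units (tool now) [0.013 0.027 0.975]  (aligned goal) [0.013 0.026 0.975]  turn [-0.001  0.001 -0.003]
```

>>> send_rows:
  rows:
    - {"x": 0.01, "y": 0.027, "z": 0.08, "wx": 0, "wy": 0, "wz": 0, "hand": -0.2}
    - {"x": 0, "y": 0, "z": 0.15, "wx": 0, "wy": 0, "wz": 0, "hand": -0.2}
    - {"x": 0, "y": 0, "z": 0.15, "wx": 0, "wy": 0, "wz": 0, "hand": -0.2}
    - {"x": 0, "y": 0, "z": 0.15, "wx": 0, "wy": 0, "wz": 0, "hand": -0.2}
    - {"x": 0, "y": 0, "z": 0.13, "wx": 0, "wy": 0, "wz": 0, "hand": -0.2}
    - {"x": 0, "y": 0, "z": 0.1, "wx": 0, "wy": 0, "wz": 0, "hand": -0.2}
    - {"x": 0, "y": 0, "z": 0.08, "wx": 0, "wy": 0, "wz": 0, "hand": -0.2}
    - {"x": 0, "y": 0, "z": 0.06, "wx": 0, "wy": 0, "wz": 0, "hand": -0.2}
    - {"x": 0, "y": 0, "z": 0.04, "wx": 0, "wy": 0, "wz": 0, "hand": -0.2}
    - {"x": 0, "y": 0, "z": 0.015, "wx": 0, "wy": 0, "wz": 0, "hand": -0.2}

```text
time: 41.98
tool_pos: [0.5747, -0.1843, 0.0058]
tool_rot: [-0.0, 1.0, -0.027, -0.001]
contact_force: [-0.8, -0.7, -0.5]
gripper_width: 0.496
grasp_force: 60.9
```

>>> send_rows:
  rows:
    - {"x": 0, "y": 0, "z": 0.01, "wx": 0, "wy": 0, "wz": 0, "hand": -0.2}
    - {"x": 0, "y": 0, "z": 0.006, "wx": 0, "wy": 0, "wz": 0, "hand": -0.2}
    - {"x": 0, "y": 0, "z": 0, "wx": 0, "wy": 0, "wz": 0, "hand": -0.2}
    - {"x": 0, "y": 0, "z": 0, "wx": 0, "wy": 0, "wz": 0, "hand": -0.2}
    - {"x": 0, "y": 0, "z": 0, "wx": 0, "wy": 0, "wz": 0, "hand": -0.2}
    - {"x": 0, "y": 0, "z": 0, "wx": 0, "wy": 0, "wz": 0, "hand": -0.2}
    - {"x": 0, "y": 0, "z": 0, "wx": 0, "wy": 0, "wz": 0, "hand": -0.2}
    - {"x": 0, "y": 0, "z": 0, "wx": 0, "wy": 0, "wz": 0, "hand": -0.2}
    - {"x": 0, "y": 0, "z": 0, "wx": 0, "wy": 0, "wz": 0, "hand": -0.2}
    - {"x": 0, "y": 0, "z": 0, "wx": 0, "wy": 0, "wz": 0, "hand": -0.2}

```text
time: 42.82
tool_pos: [0.5752, -0.1845, 0.0045]
tool_rot: [-0.0, 1.0, -0.028, -0.0]
contact_force: [0.2, -0.0, -0.5]
gripper_width: 0.502
grasp_force: 60.8
```

Nearly down, so I'll ease the last millimetre, release and lift away.

>>> send_rows:
  rows:
    - {"x": 0, "y": 0, "z": 0.006, "wx": 0, "wy": 0, "wz": 0, "hand": -0.2}
    - {"x": 0, "y": 0, "z": 0.003, "wx": 0, "wy": 0, "wz": 0, "hand": -0.2}
    - {"x": 0, "y": 0, "z": 0, "wx": 0, "wy": 0, "wz": 0, "hand": -0.2}
    - {"x": 0, "y": 0, "z": 0, "wx": 0, "wy": 0, "wz": 0, "hand": -0.2}
    - {"x": 0, "y": 0, "z": 0, "wx": 0, "wy": 0, "wz": 0, "hand": 0.1}
    - {"x": 0, "y": 0, "z": 0, "wx": 0, "wy": 0, "wz": 0, "hand": 0.25}
    - {"x": 0, "y": 0, "z": 0, "wx": 0, "wy": 0, "wz": 0, "hand": 0.4}
    - {"x": 0, "y": 0, "z": 0, "wx": 0, "wy": 0, "wz": 0, "hand": 0.5}
    - {"x": 0, "y": 0, "z": 0, "wx": 0, "wy": 0, "wz": 0, "hand": 0.5}
    - {"x": 0, "y": 0, "z": 0, "wx": 0, "wy": 0, "wz": 0, "hand": 0.5}

```text
time: 43.65
tool_pos: [0.5752, -0.1845, 0.003]
tool_rot: [-0.0, 1.0, -0.028, -0.0]
contact_force: [0.4, 0.2, 0.5]
gripper_width: 0.751
grasp_force: 0.0
```

>>> send_rows:
  rows:
    - {"x": 0, "y": 0, "z": -0.05, "wx": 0, "wy": 0, "wz": 0, "hand": 0.5}
    - {"x": 0, "y": 0, "z": -0.1, "wx": 0, "wy": 0, "wz": 0, "hand": 0.5}
    - {"x": 0, "y": 0, "z": -0.15, "wx": 0, "wy": 0, "wz": 0, "hand": 0.5}
    - {"x": 0, "y": 0, "z": -0.2, "wx": 0, "wy": 0, "wz": 0, "hand": 0.5}
    - {"x": 0, "y": 0, "z": -0.25, "wx": 0, "wy": 0, "wz": 0, "hand": 0.5}
    - {"x": 0, "y": 0, "z": -0.25, "wx": 0, "wy": 0, "wz": 0, "hand": 0.5}
    - {"x": 0, "y": 0, "z": -0.25, "wx": 0, "wy": 0, "wz": 0, "hand": 0.5}
    - {"x": -0.1, "y": 0.1, "z": 0, "wx": 0, "wy": 0, "wz": 0, "hand": 0.5}
    - {"x": -0.2, "y": 0.18, "z": 0, "wx": 0, "wy": 0, "wz": 0, "hand": 0.5}
    - {"x": -0.2, "y": 0.18, "z": 0, "wx": 0, "wy": 0, "wz": 0, "hand": 0.5}

```text
time: 44.48
tool_pos: [0.4966, -0.2497, 0.1927]
tool_rot: [0.001, 1.0, -0.026, 0.001]
contact_force: [0.1, 0.0, -0.1]
gripper_width: 0.751
grasp_force: 0.0
```

>>> send_rows:
  rows:
    - {"x": -0.2, "y": 0.2, "z": 0, "wx": 0, "wy": 0, "wz": 0, "hand": 0.5}
    - {"x": -0.2, "y": 0.2, "z": 0, "wx": 0, "wy": 0, "wz": 0, "hand": 0.5}
    - {"x": -0.2, "y": 0.2, "z": 0, "wx": 0, "wy": 0, "wz": 0, "hand": 0.5}
    - {"x": -0.2, "y": 0.2, "z": 0, "wx": 0, "wy": 0, "wz": 0, "hand": 0.5}
    - {"x": -0.2, "y": 0.2, "z": 0, "wx": 0, "wy": 0, "wz": 0, "hand": 0.5}
    - {"x": -0.2, "y": 0.2, "z": 0, "wx": 0, "wy": 0, "wz": 0, "hand": 0.5}
    - {"x": -0.1, "y": 0.2, "z": 0, "wx": 0, "wy": 0, "wz": 0, "hand": 0.5}
    - {"x": 0, "y": 0.1, "z": 0, "wx": 0, "wy": 0, "wz": 0, "hand": 0.5}
    - {"x": 0, "y": 0, "z": 0, "wx": 0, "wy": 0, "wz": 0, "hand": 0.5}
    - {"x": 0, "y": 0, "z": 0, "wx": 0, "wy": 0, "wz": 0, "hand": 0.5}

```text
time: 45.32
tool_pos: [0.2924, -0.4603, 0.191]
tool_rot: [-0.0, 1.0, -0.028, 0.0]
contact_force: [-0.0, 0.0, -0.2]
gripper_width: 0.752
grasp_force: 0.0
```

```bash
python3 -c "
from h import *
go(.3,-.4,.2,0)
im=grab_frame('top'); cv2.imwrite('pics/f.png',im); c=calibration('top'); o=cv2.imread('pics/top0.png')
d=cv2.absdiff(cv2.GaussianBlur(im,(3,3),0),cv2.GaussianBlur(o,(3,3),0)).max(2)
m=(d>25).astype(np.uint8)
n,l,st,ce=cv2.connectedComponentsWithStats(m)
for i in range(1,n):
    if st[i,4]>40 and ce[i][1]<262 and 130<ce[i][0]<390: print(st[i],ce[i].round(1),[pt(c,ce[i],z)[:2].round(3) for z in (.046,.13)])
"
```

```text
t 45.32 pos [ 0.2924 -0.4603  0.191 ] w 0.752 F 0.0 [-0.   0.  -0.2]
 shift units (tool now) [ 0.028 -0.405 -0.06 ]  (aligned goal) [ 0.05  -0.402 -0.06 ]  turn [-0.    -0.    -0.072]
[260 129  32  34 852] [275.2 144.8] [array([ 0.581, -0.04 ]), array([ 0.568, -0.037])]
[221 130  28   4  88] [233.9 131.4] [array([0.614, 0.053]), array([0.598, 0.048])]
[223 133  29  31 286] [240.1 155.5] [array([0.558, 0.04 ]), array([0.547, 0.036])]
[232 135   3  15  41] [232.9 142.5] [array([0.588, 0.056]), array([0.574, 0.051])]
[328 137  21  22 360] [337.9 147.5] [array([ 0.573, -0.183]), array([ 0.56 , -0.168])]
[146 142  24  26 372] [156.4 153.8] [array([0.565, 0.23 ]), array([0.553, 0.21 ])]
[185 145   9  12  69] [189.6 150.8] [array([0.571, 0.155]), array([0.558, 0.141])]
[179 187  43  40 983] [200.  206.6] [array([0.444, 0.132]), array([0.442, 0.121])]
[297 191  27  24 488] [310.4 202.6] [array([ 0.448, -0.117]), array([ 0.446, -0.108])]
[249 203  22  22 391] [259.2 213.3] [array([ 0.426, -0.001]), array([ 0.426, -0.001])]
[347 224  37  32 928] [365.2 239.2] [array([ 0.364, -0.238]), array([ 0.369, -0.219])]
[144 227  22  17 257] [153.5 234.6] [array([0.383, 0.237]), array([0.386, 0.217])]
```

All five items are at their targets, and the peg and tea light show no change, so I'm handing in.

```bash
python3 -c "
from plant import job_done
print(job_done())"
```

```text
the job is handed in; nothing more can be done
None
```

I handed the job in at about 45 s: both spice jars are in the rack, the honey jar and tea box are in the caddy and the garlic is in the tray (its first grip slipped, the second held), with the peg and tea light showing no change; the final check was by image measurement only, as my picture views were used up.

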